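# Hold a snap ring open at the groove of a clamped shaft

## Robot

A 6-joint arm with a two-finger parallel gripper is mounted at the origin on a cart in front of the work surface, level with it; the furniture and walls round the work are solid. World frame = base frame: x ahead of the robot, y to its left, z up, the work surface at z = 0. Lengths are in mm, angles in rad, forces in N, time in s.
With the tool pointing down it reaches from about 275 to 750 mm from the base axis. Payload 10.2 kg.
Tool frame: the origin (TCP) lies at the very end of the fingers, on their centre line; the grasp point (between the pads) lies 19 mm behind it; z points along the fingers, x is the direction in which the jaws open and shut, and the axes are right-handed (so a half turn about z gives the same grasp; the last joint's range is limited). The gripper opens to 85 mm and grips with 20 to 120 N. Pads are 22 mm wide; open, the fingers measure 114 mm over their backs; the gripper's body (76 mm by 85 mm) begins 54 mm behind the grasp point. The pads swing forward as they close: fully open they stand 13 mm farther back than shut.
Start: joints at [1.054, 0.313, 1.498, -0, 1.331, -0.223], TCP at [152.048, 502.506, 193.294] pointing down, gripper open.
Joint ranges: [-2.94, 2.94], [-0.97, 2.17], [0.19, 2.56], [-1.23, 4.37], [0.02, 3.11], [-2.88, 2.88]. Speed limits (rad/s): [2.39, 2.39, 3.01, 3.14, 3.14, 3.14].

## Interface

Orientations are given as a unit quaternion [w, x, y, z].
In Python, from rig import ctrl, cams gives the robot as it stands.
- The arm moves only by the tool play_rows, never from a script. Its argument "steps" is a list of rows, each a list of 2 entries, a list of its own where there are three numbers: the shift along the tool's x, y, z normalised to -1 to 1, where 1 is 0.75 m, then the turn, a rotation vector about the tool's x, y, z normalised to -1 to 1, where 1 is 45 degrees. A call has 1 to 20 rows; each row shifts and turns the commanded pose from where the row before left it, along the tool's axes as they then stand; what a row does not reach is not made up. A row lasts 1/10 s, in which the tool goes at most 50 mm and 8.59 degrees, less where a joint would pass 70% of its speed; a pose out of reach is approached as far as the arm can. A call with a number of a shift or a turn outside -1 to 1 is refused whole. A call with a gripper value outside its range is refused whole. "grip" is the closure, from 0 (fully open) to 1 (shut), set as the call begins (left out, the last holds). The fingers move at their own pace and stop on an object; "squeeze" is the grip in N (left out, the last holds). Time passes only in rows, so rows that do not move let the fingers close. It gives the time, the measured TCP pose, the force and the opening at its end, in the units of the state.
- ctrl.sense(): the state, without advancing time (a new reading comes with each control period).
- cams.capture(name): name is "side" or "top"; returns the picture (420x560x3 uint8, red, green, blue); there is no depth.
- cams.camera_info(name): a dict with "fx", "fy", "cx", "cy" (pixels), "xyz" and "attitude" of the camera in the world. Camera axes: x right, y up, looking along -z (the intrinsics and any distortion apply to the point x, -y, -z); pixel columns grow to the right and rows downward; lengths in mm; the calibration is good to about 2 mm. A picture is of the moment at which its call begins. camera_info takes no time and is no camera call.
- ctrl.finish_job(): hands the job in, once; it reports no verdict.
Trained networks look in the newest picture that a camera, given by its name, has taken for a name from the list of things; names that differ only in an ending like _2 or _b are one class to them, and where a whole thing is asked for, a point or a joint stands for the part that bears it (a point fixed in the world has none). Each returns a list of dicts, best first, with "p" (0 to 1); they miss things now and then, are a little off and sometimes report something else, mostly with a low value. They report only what shows in the picture. A call takes as long as a camera call. They do not tell look-alikes from the thing itself.
- cams.search_frame(camera, thing): "rect" ([centre column, centre row, width, height] in pixels, round what is visible of it).
- cams.tip_of(camera, thing): "pixel" ([column, row] in pixels: a listed point, or the origin of a listed thing).
The state is a dict: "time_s": time; "joints": joint angles; "dq": joint speeds; "tau": joint torques, N m; "eef_pos": TCP position; "ee_rot": TCP orientation; "force": force on the tool from outside, world axes, zero at the start; "wrist_torque": the same for the moment, N m; "grip_width": opening from 0.0 (shut) to 1.0 (fully open).
Only numpy, scipy, OpenCV 4.12 (cv2) and the standard library are available. Lean on these libraries where they do the work, as an engineer would, in place of code of your own. Each camera call takes 0.05 s, during which the arm holds its last target.

## Task

Swing the vise lever round so that the sliding jaw clamps the shaft stub firmly against the fixed jaw. Then pick up the snap-ring pliers by their handles, squeeze them fully so the ring on their tips spreads wide, and bring the open ring gently down over the top of the shaft to the groove just above the collar. Finish while still holding it there, in the air, squeezed open and level with the groove, not leaning on the shaft or collar; do not let go, and leave the other things on the bench alone.

Things in the scene. Friction and masses are not known exactly. Their poses are not given: they have to be found in the camera images.
- vise: Grey bench vise with a cam lever, bolted to the bench. Base 74 x 160 mm (with bolt ears 114 mm along x), bed top 20 mm high, jaws 60 mm wide (x) reaching 48 mm high. Origin on the bench under the middle of the jaw opening; the jaws close along its y axis, fixed jaw at +y (its face 20 mm from the origin), sliding jaw at -y (its face 22 mm from the origin when the lever is at 0), z up.
- jaw: The sliding jaw of the vise (60 mm wide in x, 20 mm thick, 20 to 48 mm above the bench). Its origin is that of the vise when fully open and moves with the jaw along the vise's +y.
- lever (a joint): Lever angle in rad: 0 = open; grows as it turns clockwise seen from above, up to 1.5; 10 mm of jaw travel per rad. The stub is pressed on the fixed jaw from about 1.2 rad; there it stiffens, and 12 to 18 N at the knob clamps firmly; let go, it settles at about 1.22, still clamping. Moving it takes about 5 N at the knob.
- lever_knob (a point): Top centre of the upright black knob on the lever's end: diameter 16 mm, 22 mm tall, top 60 mm above the bench. 70 mm from the lever's pivot axis. Under it lies the flat steel lever bar, 12 mm wide, its top 40 mm above the bench.
- lever_pivot (a point): Point on the lever's upright pivot axis, 60 mm above the bench, at the height of the knob's top (82 mm from the vise's origin along its -y). The pivot's cap reaches 46 mm above the bench.
- stub: Shaft stub, 84 mm tall, standing loose on the vise bed between the jaws (0.35 kg): square steel foot 30 x 30 x 30 mm, then a round collar of diameter 40 mm (30 to 50 mm above its underside), then the groove, then a shaft of diameter 28 mm whose last 8 mm taper to diameter 18 mm. Origin at the centre of its underside, z along the shaft, x and y square to the foot's sides. It shifts a few mm when the vise closes.
- groove (a point): Centre of the groove on the shaft's axis. The groove is 8 mm wide along the axis (from the collar's top, 4 mm below this point, to 4 mm above it), diameter 23 mm.
- shaft_top (a point): Centre of the shaft's top face, 30 mm above the groove's centre.
- pliers: Snap-ring pliers lying flat (0.15 kg, 175 mm long, 17 mm thick): two grey handles, pivot, dark steel jaws. Origin on the underside at the pivot; x points from the handles to the ring, z up. Handles run from 20 to 86 mm behind the pivot, 16 mm tall from the underside; squeezing them (about 10 N) opens the jaws to a fixed stop, a spring closes them. Squeezing harder does no harm.
- pliers_grip (a point): Point between the handles where they are best squeezed, 55 mm behind the pivot on the pliers' centre line, 8 mm above the underside. Here the handles measure about 45 mm over their outer faces (apart along the pliers' y) when relaxed and 32 mm, with the faces parallel, when fully squeezed.
- ring_center (a point): Centre of the steel two-part snap ring (one half on each jaw tip), 70 mm ahead of the pivot. Ring 3 mm thick, centre 7.5 mm above the pliers' underside. Relaxed bore 26 mm; fully spread each half stands 8 mm further out along the pliers' y, leaving 3 mm round the shaft along the pliers' x, 7 mm along y. Within 40 mm nothing hangs below the ring; further back the pliers reach 6 mm lower.
- pliers_left (a joint): Swing of each half of the pliers in rad: 0 = relaxed, ring closed; 0.114 = squeezed to the stop, ring fully spread.
- vial_clear: Bystander: small capped vial, 26 mm diameter, 50 mm tall; origin under its centre.
- timer: Bystander: flat white lab timer, 66 x 62 x 18 mm; origin under its centre.
- petri_stack: Bystander: two stacked petri dishes, 59 mm diameter, 31 mm tall; origin under the centre.
- beaker: Bystander: clear beaker, 61 mm diameter, 76 mm tall; origin under its centre.
There are look-alikes about, which are no part of the job. There is more than one size of the vise; the one meant has the size given above.

How it is judged (in metres and radians):
On the way, in this order (a step that is already met when the one before it is completed fails the run):
1. the vise jaw clamps the stub (at least 15 N) (contact force between jaw and stub above 15 N), for 0.3 s.
2. the pliers hold the ring spread above the shaft's top (value of joint pliers_left above 0.095 rad and z of ring_center in the frame of shaft_top above 0 m and horizontal distance between ring_center and shaft_top below 0.012 m), for 0.1 s.
At the end, for the whole second after the job is handed in: Fingers hold the pliers with the ring spread (over 0.095 rad), its centre within 6 mm of the shaft axis and 3 mm of the groove's height, bearing on the stub with under 3 N and not on the vise, all still; the vise clamps the upright stub with over 10 N (horizontal distance between ring_center and groove below 0.006 m and z of ring_center in the frame of groove between -0.003 and 0.003 m and value of joint pliers_left above 0.095 rad and contact force between jaw and stub above 10 N and contact force between the fingers and pliers above 4 N and contact force between pliers and stub below 3 N and contact force between pliers and vise below 0.5 N and angle between stub's own z axis and vertical below 0.06 rad and linear speed of pliers below 0.02 m/s); the arm keeps its last pose, push and grip.
It fails at once if the ring or pliers are forced onto the stub (more than 30 N) (contact force between pliers and stub above 30 N).
It fails at once if vial clear is displaced by more than 20 mm (distance of vial_clear from where it was at the start of the episode above 0.02 m).
It fails at once if timer is displaced by more than 20 mm (distance of timer from where it was at the start of the episode above 0.02 m).
It fails at once if petri stack is displaced by more than 20 mm (distance of petri_stack from where it was at the start of the episode above 0.02 m).
It fails at once if beaker is displaced by more than 20 mm (distance of beaker from where it was at the start of the episode above 0.02 m).
It also fails if it takes over 62 s, if anything falls off the work surface, if the arm or the gripper's body presses on something with over 40 N, if the wrist force passes 120 N, or if a joint passes its speed limit or range.

## Working session

There is one attempt and no reset: what is moved stays moved. The work goes in short steps, Python scripts to look and compute and a tool call to move; the robot and the scene stay as the last step left them, time stands still between calls to the robot, and variables do not carry over. Pictures are saved under pics/ and viewed, and the job is handed in when it is done.

Besides the shell and the picture viewer there is one more tool, called after "Call:" as name(argument=value, ...), one argument or row to a line, values as JSON. play_rows: Moves the arm, as the interface text tells. Its arguments: {"type":"object","properties":{"steps":{"type":"array"},"grip":{"type":"number"},"squeeze":{"type":"number"}},"required":["steps"]}

```bash
ls; mkdir -p pics; python3 - <<'E'
from rig import ctrl,cams
import cv2
print(ctrl.sense())
for n in ("side","top"):
    im=cams.capture(n); cv2.imwrite(f"pics/{n}0.png",im[:,:,::-1]); print(cams.camera_info(n))
    for t in ["vise","lever_knob","lever_pivot","groove","shaft_top","pliers","pliers_grip","ring_center"]:
        print(n,t,[(round(d['p'],2),[round(v) for v in d['pixel']]) for d in cams.tip_of(n,t)[:4]])
E
```

```text
pics
{'time_s': 0.0, 'joints': array([ 1.05360535e+00,  3.13477463e-01,  1.49840678e+00,  2.22741706e-05,
        1.33097903e+00, -2.23375889e-01]), 'dq': array([-0.00134093,  0.00145916, -0.00076088, -0.00051426,  0.0004176 ,
        0.00182293]), 'tau': array([-9.16140052e-04, -4.12282348e+01, -2.59730530e+01, -2.93403746e-04,
        4.26341750e-03,  1.23856705e-05]), 'eef_pos': array([151.89181483, 502.24946829, 192.73245268]), 'ee_rot': array([ 2.46318234e-04,  8.02997659e-01,  5.95981842e-01, -5.85713097e-04]), 'force': array([ 0.14022675,  0.511548  , -0.57268515]), 'wrist_torque': array([ 0.03025972,  0.00309614, -0.00747641]), 'grip_width': 0.9971156399082035}
{'fx': 452.78264470069314, 'fy': 452.78264470069314, 'cx': 276.0189731748314, 'cy': 212.47045042434416, 'xyz': array([   23.75251527, -1108.96332894,   676.88817447]), 'attitude': array([ 0.82497995,  0.50431421, -0.14042564, -0.21296926])}
side vise [(0.79, [270, 248]), (0.73, [369, 351])]
side lever_knob [(0.65, [293, 259]), (0.45, [396, 370]), (0.16, [357, 287])]
side lever_pivot [(0.73, [376, 352])]
side groove [(0.54, [270, 227])]
side shaft_top [(0.54, [268, 223])]
side pliers [(0.66, [223, 208])]
side pliers_grip [(0.62, [205, 212])]
side ring_center [(0.58, [240, 207])]
{'fx': 507.7951008558454, 'fy': 507.7951008558454, 'cx': 275.83437123059196, 'cy': 212.07515799636167, 'xyz': array([ 368.86285526, -132.74179791, 1837.79068638]), 'attitude': array([ 0.70952821,  0.05067583, -0.04962147, -0.7010987 ])}
top vise [(0.93, [403, 233]), (0.92, [280, 232])]
top lever_knob [(0.64, [324, 234]), (0.55, [145, 242]), (0.53, [432, 240])]
top lever_pivot [(0.69, [418, 242]), (0.68, [302, 235])]
top groove [(0.63, [279, 231])]
top shaft_top [(0.63, [280, 228]), (0.31, [284, 231])]
top pliers [(0.49, [201, 242])]
top pliers_grip [(0.59, [201, 251])]
top ring_center [(0.67, [199, 217])]
```

```bash
python3 - <<'E'
import cv2
a=cv2.imread("pics/top0.png"); cv2.imwrite("pics/top0z.png",cv2.resize(a[150:330,120:460],None,fx=2.35,fy=2.35,interpolation=cv2.INTER_CUBIC))
a=cv2.imread("pics/side0.png"); cv2.imwrite("pics/side0z.png",cv2.resize(a[160:400,160:440],None,fx=2.5,fy=2.5,interpolation=cv2.INTER_CUBIC))
E
```

```text
(no output)
```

View pics/top0.png

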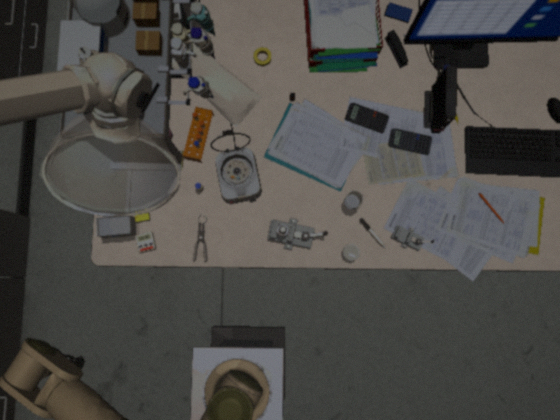

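View pics/side0.png

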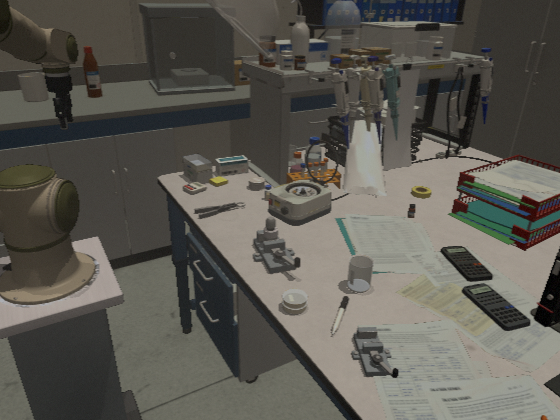

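```bash
sleep 0
```

```text
(no output)
```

View pics/top0z.png

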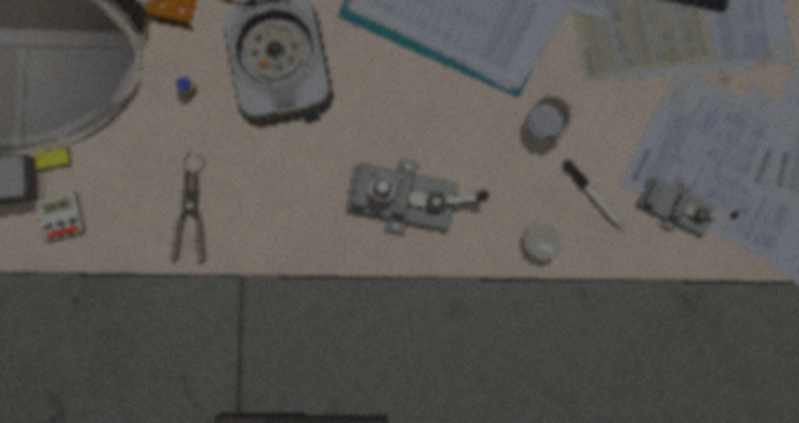

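View pics/side0z.png

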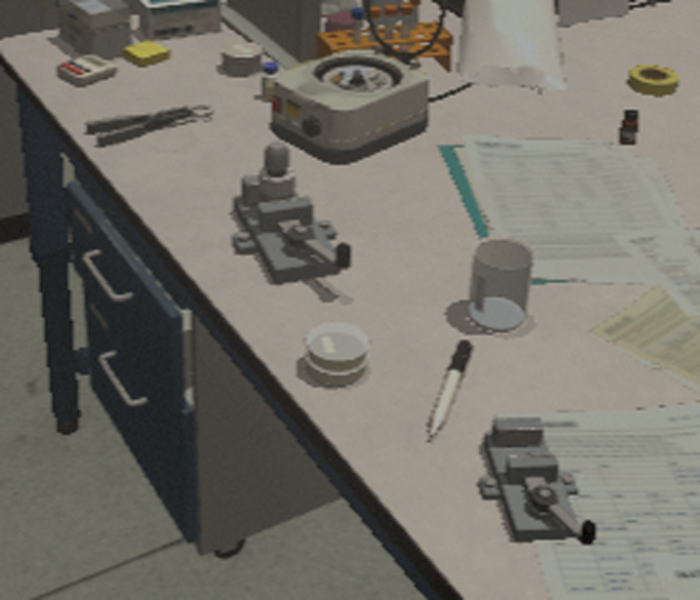

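```bash
cat > h.py <<'E'
import numpy as np, cv2
from rig import ctrl,cams
from scipy.spatial.transform import Rotation as R
def q2R(q): return R.from_quat([q[1],q[2],q[3],q[0]]).as_matrix()
def cam(n):
    i=cams.camera_info(n); return i,q2R(i['attitude']),np.array(i['xyz'])
def proj(n,P):
    i,Rm,t=cam(n); p=(np.atleast_2d(P)-t)@Rm
    return np.c_[i['cx']+i['fx']*p[:,0]/-p[:,2], i['cy']-i['fy']*p[:,1]/-p[:,2]]
def back(n,uv,z):
    i,Rm,t=cam(n); uv=np.atleast_2d(uv)
    d=np.c_[(uv[:,0]-i['cx'])/i['fx'],-(uv[:,1]-i['cy'])/i['fy'],-np.ones(len(uv))]@Rm.T
    return t+d*((z-t[2])/d[:,2])[:,None]
def tri(uvs):
    A=[];b=[]
    for n,uv in uvs.items():
        i,Rm,t=cam(n)
        d=Rm@np.array([(uv[0]-i['cx'])/i['fx'],-(uv[1]-i['cy'])/i['fy'],-1]);d/=np.linalg.norm(d)
        M=np.eye(3)-np.outer(d,d);A.append(M);b.append(M@t)
    return np.linalg.lstsq(np.vstack(A),np.hstack(b),rcond=None)[0]
def crop(n,fn,c,w,h,s):
    im=cams.capture(n)[:,:,::-1]; x0,y0=int(c[0]-w/2),int(c[1]-h/2)
    cv2.imwrite(fn,cv2.resize(im[y0:y0+h,x0:x0+w],None,fx=s,fy=s,interpolation=cv2.INTER_CUBIC)); return x0,y0
E
python3 - <<'E'
from h import *
np.set_printoptions(precision=1,suppress=True)
print("knob",back("top",[324,234],60),back("side",[293,259],60))
print("piv",back("top",[302,235],60))
print("shtop",back("top",[280,228],104),back("side",[268,223],104))
print("vise",back("top",[280,232],0),back("side",[270,248],0))
print("grip",back("top",[201,251],8),back("side",[205,212],8))
print("ring",back("top",[199,217],7.5),back("side",[240,207],7.5))
print("pl",back("top",[201,242],0),back("side",[223,208],0))
for t in ["vial_clear","timer","petri_stack","beaker"]:
  for n in ("top","side"):
    try: print(n,t,[(d['p'],back(n,d['pixel'],0)[0]) for d in cams.tip_of(n,t)])
    except Exception as e: print(e)
for s,c,w,hh in(("top",(300,234),90,70),("top",(200,240),90,70),("side",(278,245),90,70),("side",(220,208),90,60)):
    k=len([0]);fn=f"pics/c_{s}_{c[0]}.png"; print(fn,crop(s,fn,c,w,hh,8))
print(ctrl.sense()['time_s'])
E
```

```text
knob [[ 547.1 -298.8   60. ]] [[ 543.7 -299.2   60. ]]
piv [[ 542.7 -221.5   60. ]]
shtop [[ 561.6 -143.6  104. ]] [[ 540.1 -174.2  104. ]]
vise [[ 558.5 -144.4    0. ]] [[ 566.3 -140.     0. ]]
grip [[485.6 139.3   8. ]] [[481.3 144.5   8. ]]
ring [[609.  150.7   7.5]] [[598.4 126.1   7.5]]
pl [[518.7 141.6   0. ]] [[551.1 159.4   0. ]]
top vial_clear [(0.59, array([714.3, 151.3,   0. ]))]
side vial_clear [(0.45, array([717.9, 131.5,   0. ]))]
top timer [(0.77, array([511.9, 341.5,   0. ]))]
side timer [(0.44, array([510.6, 355.3,   0. ]))]
top petri_stack [(0.79, array([ 483.8, -395. ,    0. ])), (0.23, array([ 565.9, -154.9,    0. ]))]
side petri_stack [(0.82, array([ 487.5, -393.1,    0. ]))]
top beaker [(0.58, array([ 661.4, -410.4,    0. ])), (0.42, array([541. , 132.9,   0. ])), (0.15, array([ 543.6, -149. ,    0. ]))]
side beaker [(0.75, array([614.4, 134.9,   0. ])), (0.68, array([ 679. , -400.1,    0. ]))]
pics/c_top_300.png (255, 199)
pics/c_top_200.png (155, 205)
pics/c_side_278.png (233, 210)
pics/c_side_220.png (175, 178)
1.5
```

View pics/c_top_300.png

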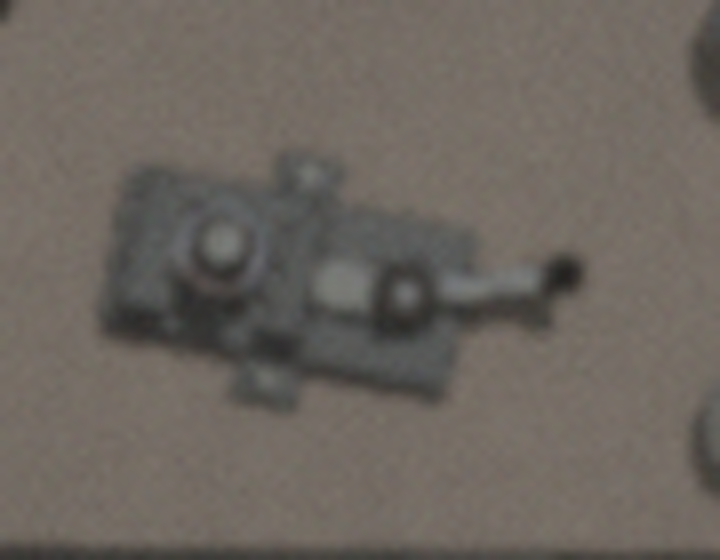

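View pics/c_top_200.png

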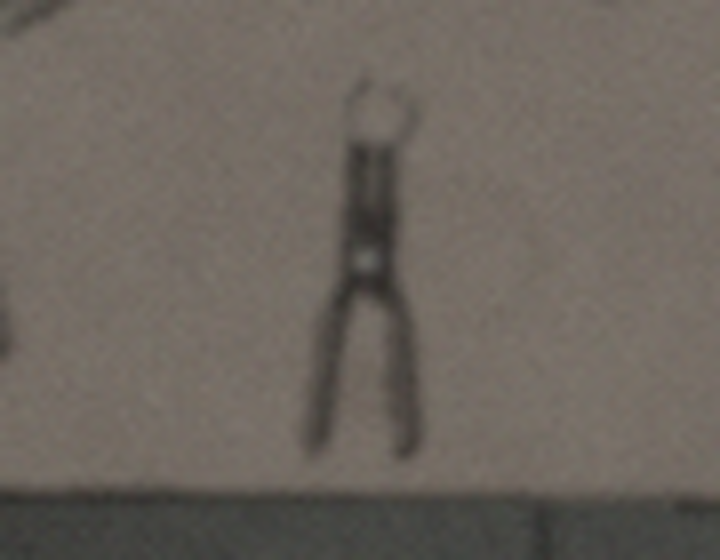

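View pics/c_side_278.png

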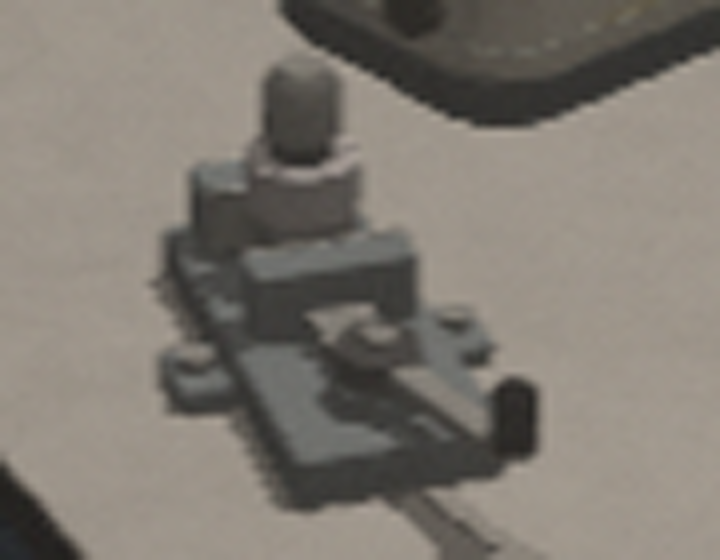

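View pics/c_side_220.png

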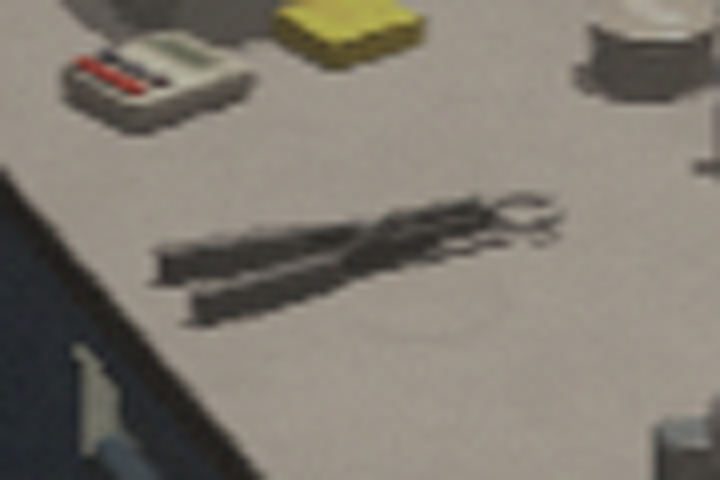

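```bash
cat > fit0.py <<'E'
from h import *
from scipy.optimize import least_squares
np.set_printoptions(precision=2,suppress=True)
f=lambda p,o:np.array([o[0]+(p[0]+.5)/8-.5,o[1]+(p[1]+.5)/8-.5])
oT=(255,199);oS=(233,210)
obs=[("top",(408,292),(0,-82,46),oT),
# base corners top z=20: need +-37 x, y range +-? unknown c0,c1 -> solved
("top",(130,170),('a'),oT),("top",(475,232),('b'),oT),("top",(440,400),('c'),oT),("top",(105,325),('d'),oT),
("side",(378,330),(0,-82,46),oS),
("side",(288,500),'c0',oS),("side",(500,468),'b0',oS)]
def P(k,y1):
    y0=y1-160
    return {'a':(37,y1,20),'d':(-37,y1,20),'b':(37,y0,20),'c':(-37,y0,20),'c0':(-37,y0,0),'b0':(37,y0,0)}.get(k,k)
def w(q,p):
    c,s=np.cos(q[2]),np.sin(q[2]); return np.array([q[0]+c*p[0]-s*p[1],q[1]+s*p[0]+c*p[1],p[2]])
def res(q):
    return np.concatenate([proj(n,w(q,P(k,q[3])))[0]-f(uv,o) for n,uv,k,o in obs])
r=least_squares(res,[560,-150,-.19,60],loss='soft_l1')
print(r.x);print(res(r.x).reshape(-1,2))
q=r.x
print("pivot",w(q,(0,-82,60)))
k=tri({"top":f((567,268),oT),"side":f((517,385),oS)});print("knob",k,back("top",f((567,268),oT),60),back("side",f((517,388),oS),60))
pv=w(q,(0,-82,60));d=(k-pv)[:2];print(np.linalg.norm(d),"ang in world",np.arctan2(d[1],d[0]),"vise",np.arctan2(d[1],d[0])-q[2])
print("shafttop",tri({"top":f((222,245),oT),"side":f((301,68),oS)}),back("top",f((222,245),oT),104),back("side",f((301,68),oS),104))
# pliers
oT=(155,205);oS=(175,178)
print("ring",back("top",f((382,112),oT),7.5),back("side",f((524,213),oS),7.5))
print("pivot",back("top",f((367,262),oT),17),back("side",f((375,230),oS),15))
print("Hends",back("top",f([360,450],oT),12),back("top",f([313,450],oT),16),back("top",f([407,450],oT),16))
print("Hends side",back("side",f((158,250),oS),16),back("side",f((195,295),oS),16))
E
python3 fit0.py
```

```text
[ 556.94 -152.89   -0.18   52.25]
[[-0.35  0.51]
 [-0.68 -0.71]
 [-0.21  0.02]
 [ 0.4  -0.81]
 [-1.56 -0.01]
 [-0.51  0.86]
 [ 0.31  1.9 ]
 [ 0.25  1.04]]
pivot [ 542.13 -233.54   60.  ]
knob [ 553.5  -303.42   63.31] [[ 554.01 -303.83   60.  ]] [[ 555.26 -300.5    60.  ]]
70.79462320873843 ang in world -1.4093870610196362 vise -1.227737035862135
shafttop [ 558.2  -151.91  104.11] [[ 557.57 -151.6   104.  ]] [[ 559.01 -151.92  104.  ]]
ring [[603.43 138.5    7.5 ]] [[607.87 145.44   7.5 ]]
pivot [[534.15 141.63  17.  ]] [[539.87 145.24  15.  ]]
Hends [[450.13 142.73  12.  ]] [[449.7  163.13  16.  ]] [[450.21 121.12  16.  ]]
Hends side [[453.63 167.08  16.  ]] [[452.45 122.3   16.  ]]
```

```bash
cat >> h.py <<'E'
def delta(P0,q0,P1,q1=None):
    R0=q2R(q0); d=R0.T@(np.array(P1)-np.array(P0))/750
    return d
def qyaw(yaw): # tool down, x at yaw
    x=np.array([np.cos(yaw),np.sin(yaw),0]);z=np.array([0,0,-1.]);y=np.cross(z,x)
    return np.c_[x,y,z]
def yaw_of(q): 
    M=q2R(q); return np.arctan2(M[1,0],M[0,0])
def plan(poses,start=None):
    """poses: list of (x,y,z,yaw); returns rows, tool-down"""
    s=ctrl.sense(); P=np.array(s['eef_pos'])if start is None else np.array(start[:3]); M=q2R(s['ee_rot']) if start is None else qyaw(start[3])
    out=[]
    for p in poses:
        T=qyaw(p[3]); sh=M.T@(np.array(p[:3])-P)/750; rv=R.from_matrix(M.T@T).as_rotvec()/(np.pi/4)
        sh=np.round(sh,4); rv=np.round(rv,3); out.append([sh.tolist(),rv.tolist()])
        P=P+M@(sh*750); M=M@R.from_rotvec(rv*np.pi/4).as_matrix()
    return out
def lin(a,b,n): return [tuple(np.array(a)+(np.array(b)-np.array(a))*(i+1)/n) for i in range(n)]
E
python3 - <<'E'
from h import *
s=ctrl.sense();y=yaw_of(s['ee_rot']);p=s['eef_pos'];print(y,p)
a=(*p,y);print(plan(lin(a,(554,-303,150,y),20)))
E
```

```text
1.2770506946758529 [152.04493831 502.52203877 193.28623278]
[[[-0.0436, 0.0412, 0.0029], [0.0, -0.0, -0.0]], [[-0.0437, 0.0412, 0.0029], [0.0, -0.0, -0.0]], [[-0.0436, 0.0412, 0.0029], [0.0, -0.0, -0.0]], [[-0.0437, 0.0412, 0.0028], [0.0, -0.0, -0.0]], [[-0.0436, 0.0412, 0.0029], [0.0, -0.0, -0.0]], [[-0.0437, 0.0412, 0.0029], [0.0, -0.0, -0.0]], [[-0.0436, 0.0412, 0.0029], [0.0, -0.0, -0.0]], [[-0.0436, 0.0412, 0.0029], [0.0, -0.0, -0.0]], [[-0.0437, 0.0412, 0.0029], [0.0, -0.0, -0.0]], [[-0.0436, 0.0412, 0.0029], [0.0, -0.0, -0.0]], [[-0.0437, 0.0412, 0.0028], [0.0, -0.0, -0.0]], [[-0.0436, 0.0412, 0.0029], [0.0, -0.0, -0.0]], [[-0.0437, 0.0412, 0.0029], [0.0, -0.0, -0.0]], [[-0.0436, 0.0412, 0.0029], [0.0, -0.0, -0.0]], [[-0.0436, 0.0412, 0.0029], [0.0, -0.0, -0.0]], [[-0.0437, 0.0412, 0.0029], [0.0, -0.0, -0.0]], [[-0.0436, 0.0412, 0.0029], [0.0, -0.0, -0.0]], [[-0.0437, 0.0412, 0.0028], [0.0, -0.0, -0.0]], [[-0.0436, 0.0412, 0.0029], [0.0, -0.0, -0.0]], [[-0.0437, 0.0412, 0.0029], [0.0, -0.0, -0.0]]]
```

Call:
play_rows(
  steps=[
    [[-0.0436, 0.0412, 0.0029], [0, 0, 0]],
    [[-0.0436, 0.0412, 0.0029], [0, 0, 0]],
    [[-0.0436, 0.0412, 0.0029], [0, 0, 0]],
    [[-0.0436, 0.0412, 0.0029], [0, 0, 0]],
    [[-0.0436, 0.0412, 0.0029], [0, 0, 0]],
    [[-0.0436, 0.0412, 0.0029], [0, 0, 0]],
    [[-0.0436, 0.0412, 0.0029], [0, 0, 0]],
    [[-0.0436, 0.0412, 0.0029], [0, 0, 0]],
    [[-0.0436, 0.0412, 0.0029], [0, 0, 0]],
    [[-0.0436, 0.0412, 0.0029], [0, 0, 0]],
    [[-0.0436, 0.0412, 0.0029], [0, 0, 0]],
    [[-0.0436, 0.0412, 0.0029], [0, 0, 0]],
    [[-0.0436, 0.0412, 0.0029], [0, 0, 0]],
    [[-0.0436, 0.0412, 0.0029], [0, 0, 0]],
    [[-0.0436, 0.0412, 0.0029], [0, 0, 0]],
    [[-0.0436, 0.0412, 0.0029], [0, 0, 0]],
    [[-0.0436, 0.0412, 0.0029], [0, 0, 0]],
    [[-0.0436, 0.0412, 0.0029], [0, 0, 0]],
    [[-0.0436, 0.0412, 0.0029], [0, 0, 0]],
    [[-0.0436, 0.0412, 0.0029], [0, 0, 0]],
  ],
  grip=0.6,
  squeeze=40,
)

```text
time_s: 3.5
eef_pos: [554.7, -304.2, 149.6]
ee_rot: [0.0, 0.803, 0.596, 0.0]
force: [1.1, 0.8, 0.2]
grip_width: 0.399
```

Call:
play_rows(
  steps=[
    [[0, 0, 0], [0, 0, 0.178]],
    [[0, 0, 0], [0, 0, 0.178]],
    [[0, 0, 0], [0, 0, 0.178]],
    [[0, 0, 0], [0, 0, 0.178]],
    [[0, 0, 0], [0, 0, 0.178]],
    [[0, 0, 0], [0, 0, 0.178]],
    [[0, 0, 0], [0, 0, 0.178]],
    [[0, 0, 0], [0, 0, 0.178]],
    [[0, 0, 0], [0, 0, 0]],
    [[0, 0, 0], [0, 0, 0]],
  ],
)

```text
time_s: 4.5
eef_pos: [554.2, -302.4, 149.8]
ee_rot: [-0.0, 0.997, 0.081, -0.0]
force: [0.4, 0.4, -0.6]
grip_width: 0.398
```

```bash
python3 - <<'E'
from h import *
s=ctrl.sense();y=yaw_of(s['ee_rot']);p=s['eef_pos'];print(s['time_s'],y,p,s['grip_width'])
crop("top","pics/t1.png",(320,240),90,70,8);crop("side","pics/s1.png",(285,235),90,70,8)
print(plan([(554,-302.5,100,y),(554,-302.5,50,y),(554,-302.5,43.5,y)]))
E
```

```text
4.5 0.162314295917565 [ 554.17889112 -302.4456605   149.75219484] 0.3976107504783128
[[[-0.0002, 0.0, 0.0663], [-0.0, 0.0, -0.001]], [[-0.0, 0.0, 0.0667], [-0.0, 0.0, -0.0]], [[-0.0, 0.0, 0.0087], [-0.0, 0.0, -0.0]]]
```

View pics/t1.png

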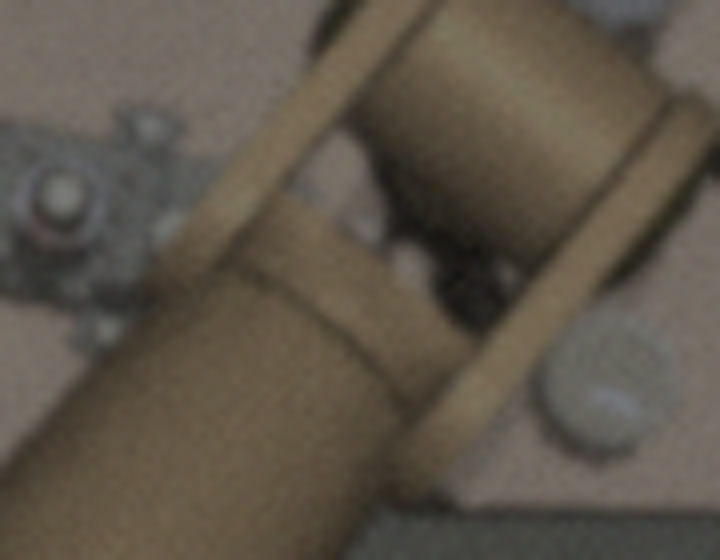

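View pics/s1.png

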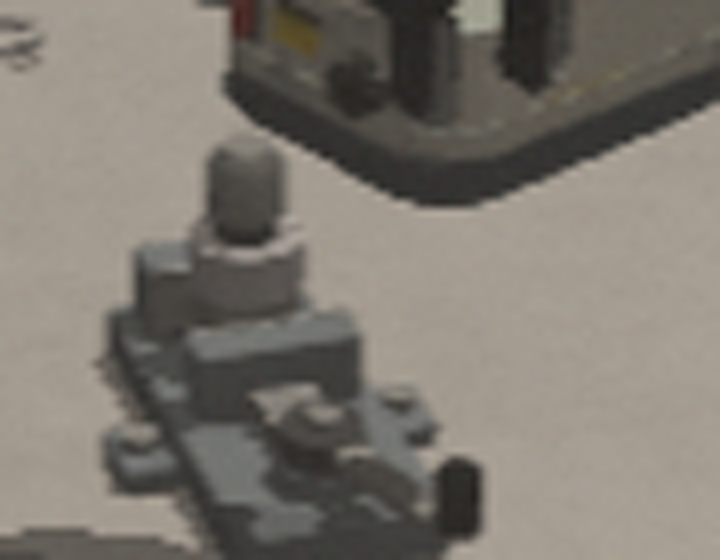

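Call:
play_rows(
  steps=[
    [[0, 0, 0.05], [0, 0, 0]],
    [[0, 0, 0.05], [0, 0, 0]],
    [[0, 0, 0.025], [0, 0, 0]],
    [[0, 0, 0.012], [0, 0, 0]],
    [[0, 0, 0.004], [0, 0, 0]],
    [[0, 0, 0], [0, 0, 0]],
  ],
)

```text
time_s: 5.2
eef_pos: [554.6, -302.8, 44.8]
ee_rot: [0.0, 0.997, 0.08, 0.0]
force: [-0.2, -0.2, 0.5]
grip_width: 0.405
```

```bash
python3 - <<'E'
from h import *
s=ctrl.sense();print(s['eef_pos'],s['force'])
crop("side","pics/s2.png",(295,250),90,70,8)
E
```

```text
[ 554.59163451 -302.75679116   44.83518425] [-0.16913017 -0.24811752  0.54270166]
```

View pics/s2.png

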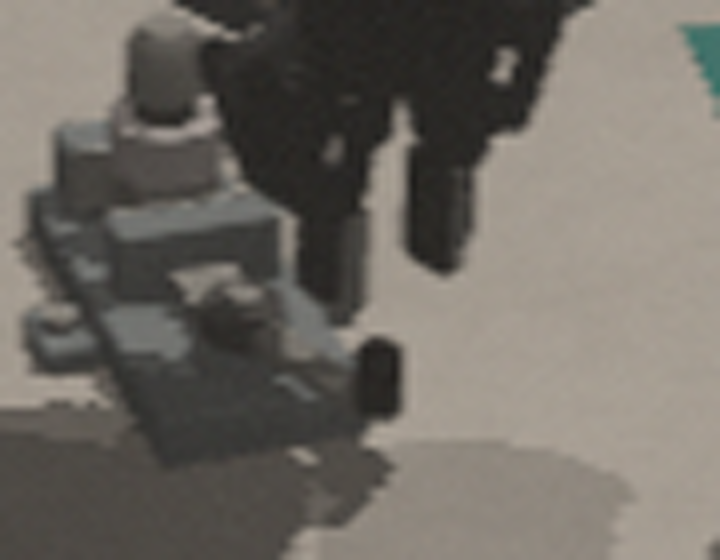

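```bash
python3 - <<'E'
from h import *
c=lambda uv:(np.array(uv)-[250,215])*8+3.5
s=ctrl.sense();p=s['eef_pos']; print(c(proj("side",p)))
for dx in(-17,0,17):
  for z in(45,52): 
    q=p+q2R(s['ee_rot'])@np.array([dx,0,0]);q[2]=z;print(dx,z,c(proj("side",q)))
print(c(proj("side",[554,-303,60])),c(proj("side",[554,-303,38])))
print("pivot cap",c(proj("side",[542,-233.5,46])))
f=lambda p:np.array([250+(p[0]-3.5)/8,215+(p[1]-3.5)/8])
print(back("side",f((380,342)),60))
E
```

```text
[[381.75384907 391.48726251]]
-17 45 [[340.81903507 410.28155215]]
-17 52 [[341.55801711 391.50393057]]
0 45 [[381.72324008 392.16270235]]
0 52 [[382.56932826 373.49231939]]
17 45 [[421.94915115 374.34430837]]
17 52 [[422.89870131 355.78020616]]
[[381.80168456 352.82664384]] [[379.15552995 411.54426004]]
pivot cap [[237.51039875 296.89710414]]
[[ 556.83432265 -297.37982048   60.        ]]
```

```bash
python3 - <<'E'
from h import *
crop("side","pics/s3.png",(295,250),90,70,8)
s=ctrl.sense();print(s['eef_pos'],s['force'],s['joints'])
E
```

```text
[ 554.75125174 -302.88068722   45.36224772] [-0.06701439  0.51735274  0.12177119] [-6.84807144e-01  6.82396418e-01  1.32448793e+00 -9.00660347e-07
  1.13253439e+00 -8.43788312e-01]
```

View pics/s3.png

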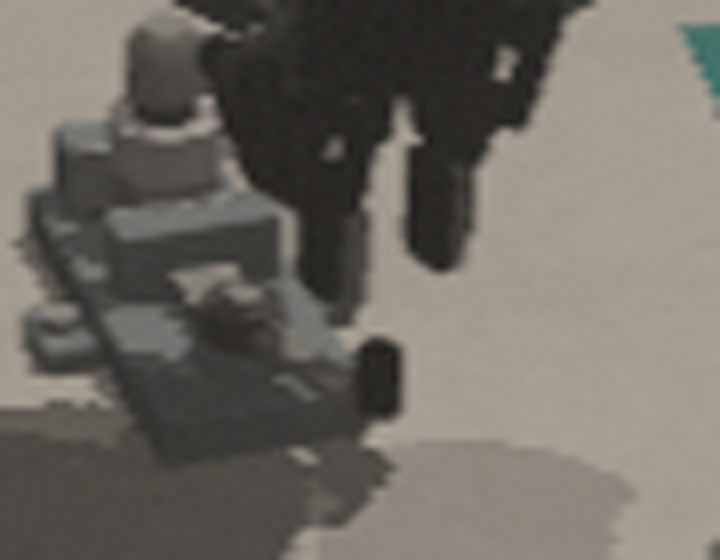

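```bash
python3 - <<'E'
from h import *
np.set_printoptions(precision=1,suppress=True)
c=lambda uv,o:(np.array(uv)-o)*8+3.5
print(c(proj("side",[554.2,-302.4,150]),[240,200]),c(proj("side",[554.2,-302.4,163]),[240,200]))
print(c(proj("side",[554.2,-302.4,223]),[240,200]))
a=cv2.imread("pics/s1.png")
im=cams.capture("side")[:,:,::-1];cv2.imwrite("pics/s4.png",cv2.resize(im[130:290,200:400],None,fx=4,fy=4,interpolation=cv2.INTER_CUBIC))
P=ctrl.sense()['eef_pos']
for z in (45,64,118): print(z,(proj("side",[P[0],P[1],z])-[200,130])*4)
E
```

```text
[[472.6 220.5]] [[474.3 182.7]]
[[482.4   2.7]]
45 [[389.1 534.3]]
64 [[390.2 508.9]]
118 [[393.6 434.4]]
```

View pics/s4.png

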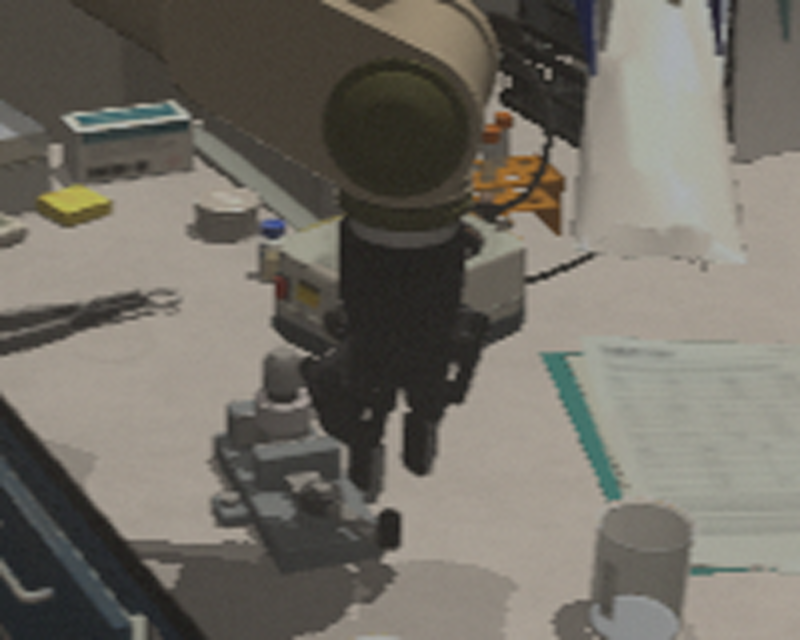

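```bash
python3 - <<'E'
from h import *
np.set_printoptions(precision=1,suppress=True)
im=cams.capture("top")[:,:,::-1];cv2.imwrite("pics/t4.png",cv2.resize(im[190:330,220:400],None,fx=4.4,fy=4.4,interpolation=cv2.INTER_CUBIC))
P=ctrl.sense()['eef_pos']
for z in (45,64,118,250): print(z,(proj("top",[P[0],P[1],z])-[220,190])*4.4)
print((proj("top",[0,0,0])),proj("side",[0,0,0]))
print((proj("top",[554,-303,60])-[220,190])*4.4)
E
```

```text
45 [[460.8 186.2]]
64 [[463.1 183.8]]
118 [[469.8 176.6]]
250 [[488. 157.]]
[[236.8 391.2]] [[ 48.5 277.1]]
[[462.9 185.1]]
```

View pics/t4.png

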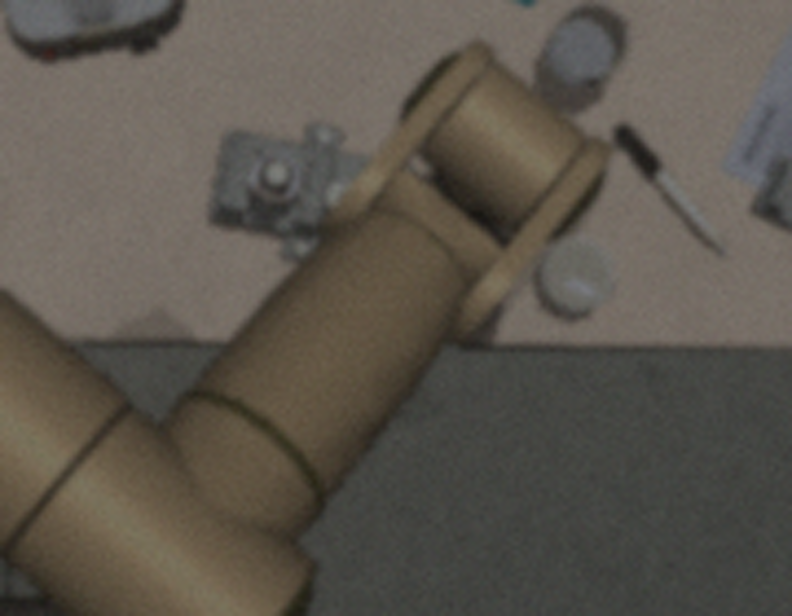

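Call:
play_rows(
  steps=[
    [[0, 0, 0.01], [0, 0, 0]],
    [[0, 0, 0.01], [0, 0, 0]],
    [[0, 0, 0], [0, 0, 0]],
  ],
)

```text
time_s: 5.7
eef_pos: [553.5, -301.9, 27.5]
ee_rot: [-0.001, 0.997, 0.079, -0.001]
force: [-0.1, 0.3, -0.2]
grip_width: 0.4
```

```bash
python3 - <<'E'
from h import *
s=ctrl.sense();print(s['eef_pos'],s['force'])
crop("side","pics/s5.png",(295,250),90,70,8)
E
```

```text
[ 553.50440757 -301.89874239   27.49785884] [-0.14005121  0.30429062 -0.15251627]
```

View pics/s5.png

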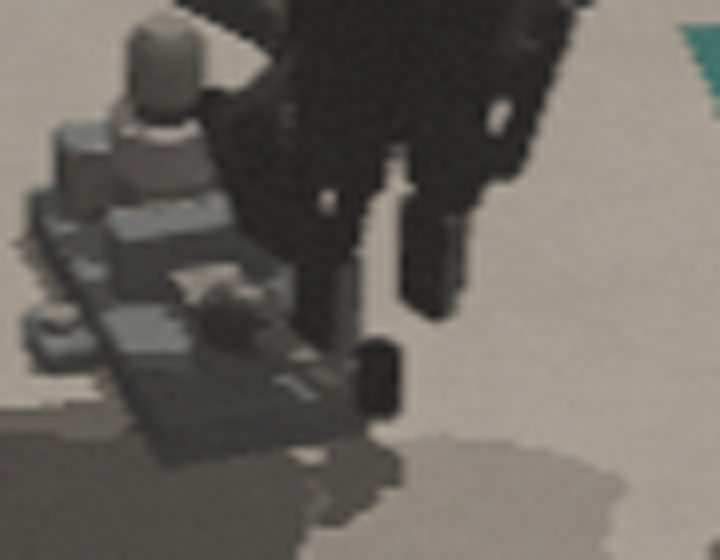

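```bash
python3 - <<'E'
from h import *
np.set_printoptions(precision=1,suppress=True)
for dx in (570,590,600):
  for dy in (160,190): print(dx,dy,tri({"top":(220+dx/4.4,190+dy/4.4),"side":(300,162)}))
f=lambda p:np.array([250+(p[0]-3.5)/8,215+(p[1]-3.5)/8])
for z in(30,40,50,60): print(z,back("side",f((340,355)),z),back("side",f((432,318)),z))
print(cams.search_frame("side","pliers")[:2])
E
```

```text
570 160 [ 534.5 -343.9  336.3]
570 190 [ 521.6 -347.9  338.5]
590 160 [ 531.1 -355.   341.2]
590 190 [ 518.3 -359.   343.2]
600 160 [ 529.5 -360.5  343.6]
600 190 [ 516.7 -364.4  345.6]
30 [[ 566.9 -258.4   30. ]] [[ 606.  -253.5   30. ]]
40 [[ 558.5 -271.6   40. ]] [[ 597.  -266.7   40. ]]
50 [[ 550.1 -284.7   50. ]] [[ 588.  -279.9   50. ]]
60 [[ 541.7 -297.9   60. ]] [[ 579.  -293.1   60. ]]
[{'rect': [221.2, 209.2, 47.8, 21.2], 'p': 0.84}]
```

Call:
play_rows(
  steps=[
    [[0, 0, 0], [0, 0, 0]],
    [[0, 0, 0], [0, 0, 0]],
    [[0, 0, 0], [0, 0, 0]],
    [[0, 0, 0], [0, 0, 0]],
  ],
  grip=0.9,
  squeeze=20,
)

```text
time_s: 6.2
eef_pos: [554.2, -302.5, 29.2]
ee_rot: [0.0, 0.997, 0.079, 0.0]
force: [-0.1, 0.7, 0.7]
grip_width: 0.1
```

```bash
python3 - <<'E'
from h import *
s=ctrl.sense();print(s['eef_pos'],s['force'],s['grip_width'])
crop("side","pics/s6.png",(295,250),90,70,8)
E
```

```text
[ 554.21611696 -302.45148218   29.160979  ] [-0.05170597  0.65948926  0.7302034 ] 0.09991510565460576
```

View pics/s6.png

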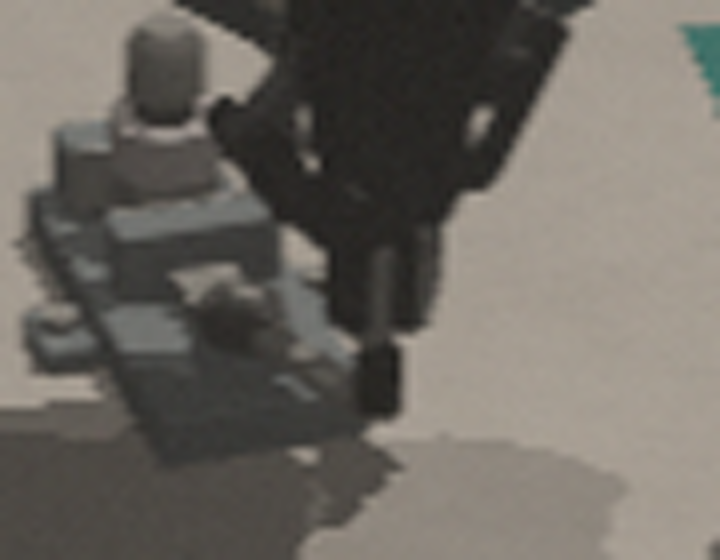

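Call:
play_rows(
  steps=[
    [[0, 0, 0], [0, 0, 0]],
    [[0, 0, 0], [0, 0, 0]],
    [[0, 0, 0], [0, 0, 0]],
    [[0, 0, 0.006], [0, 0, 0]],
    [[0, 0, 0.006], [0, 0, 0]],
    [[0, 0, 0.006], [0, 0, 0]],
    [[0, 0, 0.006], [0, 0, 0]],
    [[0, 0, 0], [0, 0, 0]],
  ],
  grip=0.6,
)

```text
time_s: 7.05
eef_pos: [553.8, -302.2, 10.2]
ee_rot: [-0.0, 0.997, 0.079, -0.001]
force: [0.1, -0.4, -0.7]
grip_width: 0.395
```

```bash
python3 - <<'E'
from h import *
s=ctrl.sense();print(s['eef_pos'],s['force'],s['grip_width'])
crop("side","pics/s7.png",(295,250),90,70,8)
E
```

```text
[ 553.81154987 -302.16244809   10.15423365] [ 0.07256006 -0.43792098 -0.74944145] 0.39509701093273125
```

View pics/s7.png

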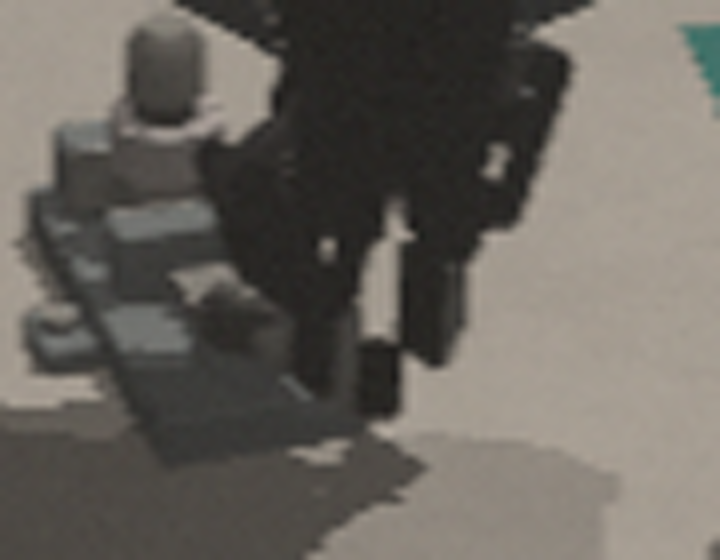

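Call:
play_rows(
  steps=[
    [[0, 0, 0.003], [0, 0, 0]],
    [[0, 0, 0], [0, 0, 0]],
    [[0, 0, 0], [0, 0, 0]],
    [[0, 0, 0], [0, 0, 0]],
    [[0, 0, 0], [0, 0, 0]],
  ],
  grip=1,
  squeeze=40,
)

```text
time_s: 7.6
eef_pos: [554.1, -302.6, 8.8]
ee_rot: [0.0, 0.997, 0.079, -0.0]
force: [-1.2, -1.6, 0.7]
grip_width: 0.16
```

```bash
python3 - <<'E'
from h import *
s=ctrl.sense();print(s['eef_pos'],s['force'],s['grip_width'],s['wrist_torque'])
crop("side","pics/s8.png",(295,250),90,70,8)
E
```

```text
[ 554.07193092 -302.57247055    8.84559475] [-1.21324409 -1.58589032  0.66976292] 0.16035749719731313 [-0.19875266  0.21957803  0.03507569]
```

View pics/s8.png

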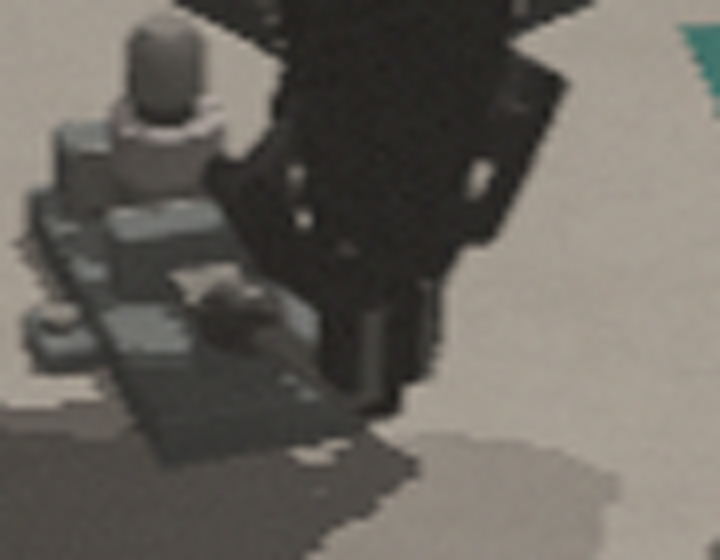

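```bash
cat > arc.py <<'E'
from h import *
import sys
d0,d1,n=map(float,sys.argv[1:4])
th=lambda d:-1.398-d; C=np.array([542.,-233.5]);r=70.1
y0=.158
ps=lambda d:(C[0]+r*np.cos(th(d)),C[1]+r*np.sin(th(d)),8.8,y0-d)
n=int(n); print(plan([ps(d0+(d1-d0)*(i+1)/n) for i in range(n)],start=ps(d0)))
E
python3 arc.py 0 1.1 20
```

```text
[[[-0.0051, -0.0001, 0.0], [0.0, 0.0, 0.07]], [[-0.0052, -0.0, 0.0], [0.0, 0.0, 0.07]], [[-0.0051, -0.0001, 0.0], [0.0, 0.0, 0.07]], [[-0.0052, -0.0001, 0.0], [0.0, 0.0, 0.07]], [[-0.0051, -0.0, 0.0], [0.0, 0.0, 0.07]], [[-0.0051, -0.0001, 0.0], [0.0, 0.0, 0.07]], [[-0.0052, -0.0001, 0.0], [0.0, 0.0, 0.07]], [[-0.0051, -0.0, 0.0], [0.0, 0.0, 0.07]], [[-0.0052, -0.0001, 0.0], [0.0, 0.0, 0.07]], [[-0.0051, -0.0001, 0.0], [0.0, 0.0, 0.07]], [[-0.0051, -0.0, 0.0], [0.0, 0.0, 0.07]], [[-0.0052, -0.0001, 0.0], [0.0, 0.0, 0.07]], [[-0.0051, -0.0001, 0.0], [0.0, 0.0, 0.07]], [[-0.0051, -0.0, 0.0], [0.0, 0.0, 0.07]], [[-0.0052, -0.0001, 0.0], [0.0, 0.0, 0.07]], [[-0.0051, -0.0001, 0.0], [0.0, 0.0, 0.07]], [[-0.0052, -0.0, 0.0], [0.0, 0.0, 0.07]], [[-0.0051, -0.0001, 0.0], [0.0, 0.0, 0.071]], [[-0.0051, -0.0001, 0.0], [0.0, 0.0, 0.07]], [[-0.0052, -0.0, 0.0], [0.0, 0.0, 0.07]]]
```

Call:
play_rows(
  steps=[
    [[-0.0051, 0, 0], [0, 0, 0.07]],
    [[-0.0052, -0.0001, 0], [0, 0, 0.07]],
    [[-0.0051, 0, 0], [0, 0, 0.07]],
    [[-0.0052, -0.0001, 0], [0, 0, 0.07]],
    [[-0.0051, 0, 0], [0, 0, 0.07]],
    [[-0.0052, -0.0001, 0], [0, 0, 0.07]],
  ],
)

```text
time_s: 8.25
eef_pos: [532.0, -302.1, 8.9]
ee_rot: [-0.0, 0.996, -0.087, 0.001]
force: [5.6, 1.6, -1.3]
grip_width: 0.162
```

```bash
python3 - <<'E'
from h import *
s=ctrl.sense();print(s['eef_pos'],s['force'],s['grip_width'],s['wrist_torque'])
crop("side","pics/s9.png",(295,250),90,70,8)
E
```

```text
[ 532.02115813 -302.14331791    8.87263992] [ 5.55380684  1.6390676  -1.32382428] 0.1621044818332016 [ 0.41715228 -0.86804224  0.06807035]
```

View pics/s9.png

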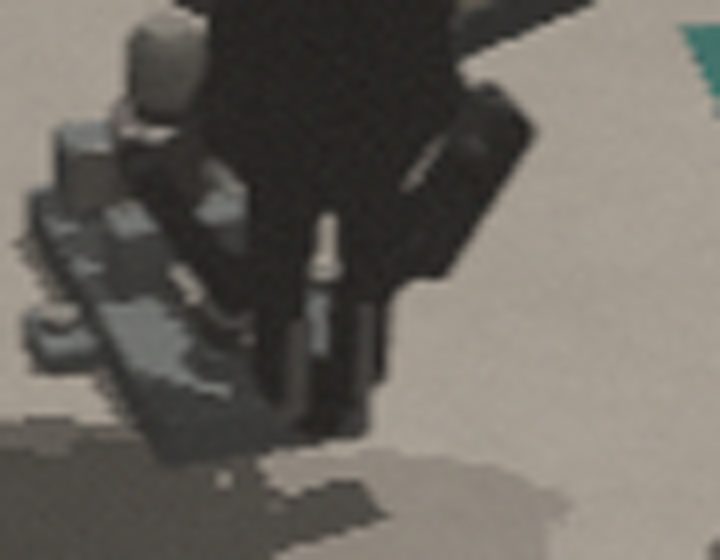

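Call:
play_rows(
  steps=[
    [[-0.0051, 0, 0], [0, 0, 0.07]],
    [[-0.0052, -0.0001, 0], [0, 0, 0.07]],
    [[-0.0051, 0, 0], [0, 0, 0.07]],
    [[-0.0052, -0.0001, 0], [0, 0, 0.07]],
    [[-0.0051, 0, 0], [0, 0, 0.07]],
    [[-0.0052, -0.0001, 0], [0, 0, 0.07]],
    [[-0.0051, 0, 0], [0, 0, 0.07]],
    [[-0.0052, -0.0001, 0], [0, 0, 0.07]],
    [[-0.0051, 0, 0], [0, 0, 0.07]],
    [[-0.0052, -0.0001, 0], [0, 0, 0.07]],
    [[-0.0051, 0, 0], [0, 0, 0.07]],
    [[-0.0052, -0.0001, 0], [0, 0, 0.07]],
    [[-0.0051, 0, 0], [0, 0, 0.07]],
  ],
)

```text
time_s: 9.6
eef_pos: [490.6, -277.5, 8.9]
ee_rot: [-0.001, 0.903, -0.429, 0.002]
force: [14.3, 6.5, -5.4]
grip_width: 0.165
```

```bash
python3 - <<'E'
from h import *
s=ctrl.sense();print(s['eef_pos'],s['force'],s['grip_width'],s['wrist_torque'],q2R(s['ee_rot']).T@s['force'])
E
```

```text
[ 490.55477112 -277.46204644    8.88388582] [14.29143001  6.54596714 -5.42637947] 0.1650436117024403 [ 1.1500729  -2.4612062   0.06320872] [  3.93237838 -15.1919453    5.50285834]
```

Call:
play_rows(
  steps=[
    [[-0.0045, -0.0015, 0], [0, 0, 0.065]],
    [[-0.0045, -0.0015, 0], [0, 0, 0.065]],
    [[0, 0, 0], [0, 0, 0]],
  ],
)

```text
time_s: 9.9
eef_pos: [487.1, -272.5, 8.9]
ee_rot: [0.0, 0.88, -0.474, 0.002]
force: [6.6, -3.1, -4.9]
grip_width: 0.16
```

```bash
python3 - <<'E'
from h import *
s=ctrl.sense();print(s['eef_pos'],s['force'],s['grip_width'],s['wrist_torque'],q2R(s['ee_rot']).T@s['force'],yaw_of(s['ee_rot']))
crop("side","pics/s10.png",(285,250),90,70,8)
E
```

```text
[ 487.0548924  -272.49722986    8.89450013] [ 6.62708311 -3.09767409 -4.93695041] 0.16024373876907153 [-0.36385035 -1.02297021  0.18711817] [ 6.21740101 -3.82298592  4.9614512 ] -0.9880755203582836
```

View pics/s10.png

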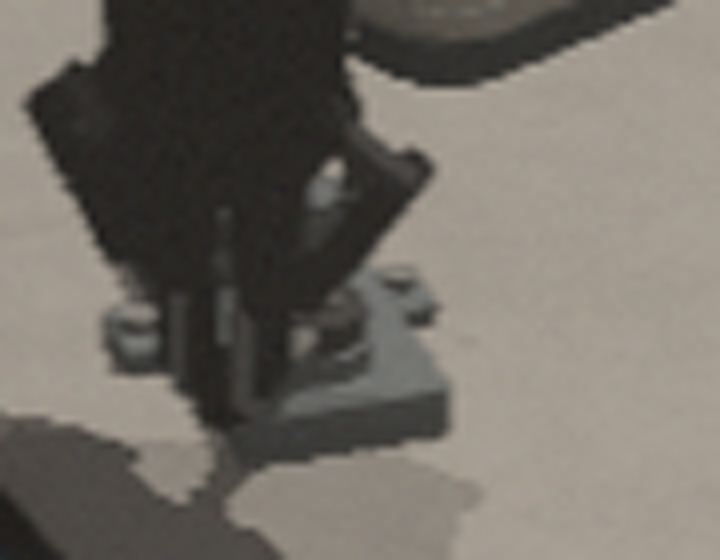

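Call:
play_rows(
  steps=[
    [[-0.004, -0.0004, 0], [0, 0, 0.06]],
    [[-0.004, -0.0004, 0], [0, 0, 0.06]],
    [[0, 0, 0], [0, 0, 0]],
  ],
)

```text
time_s: 10.25
eef_pos: [486.1, -269.9, 9.1]
ee_rot: [0.001, 0.857, -0.515, 0.005]
force: [14.5, -14.8, -15.5]
grip_width: 0.162
```

```bash
cat > st.py <<'E'
from h import *
np.set_printoptions(precision=2,suppress=True)
s=ctrl.sense();print(s['time_s'],s['eef_pos'],s['grip_width'],s['wrist_torque'],"toolF",q2R(s['ee_rot']).T@s['force'],yaw_of(s['ee_rot']))
E
python3 st.py
```

```text
10.25 [ 486.14 -269.85    9.13] 0.1624188715949392 [-2.28 -2.31  0.08] toolF [19.7 -5.8 15.7] -1.0830366368551017
```

Call:
play_rows(
  steps=[
    [[0, 0, 0], [0, 0, 0]],
    [[0, 0, 0], [0, 0, 0]],
    [[0, 0, 0], [0, 0, 0]],
    [[0, 0, 0], [0, 0, 0]],
    [[0, 0, 0], [0, 0, 0]],
  ],
)

```text
time_s: 10.75
eef_pos: [486.1, -269.8, 9.1]
ee_rot: [0.001, 0.857, -0.515, 0.005]
force: [14.7, -13.6, -14.8]
grip_width: 0.164
```

```bash
python3 st.py
```

```text
10.75 [ 486.14 -269.84    9.12] 0.16402677557084508 [-2.24 -2.31  0.06] toolF [18.74 -6.53 14.98] -1.0819680902898177
```

Call:
play_rows(
  steps=[
    [[-0.002, 0, 0], [0, 0, 0]],
    [[0, 0, 0], [0, 0, 0]],
    [[0, 0, 0], [0, 0, 0]],
    [[0, 0, 0], [0, 0, 0]],
  ],
)

```text
time_s: 11.15
eef_pos: [486.0, -269.6, 9.2]
ee_rot: [0.001, 0.857, -0.515, 0.006]
force: [17.0, -18.9, -19.7]
grip_width: 0.163
```

```bash
python3 st.py
```

```text
11.15 [ 486.02 -269.57    9.2 ] 0.16262189065131968 [-2.98 -2.72  0.05] toolF [24.4  -6.06 20.06] -1.0821371031520741
```

Call:
play_rows(
  steps=[
    [[0, 0, 0], [0, 0, 0]],
    [[0, 0, 0], [0, 0, 0]],
    [[0, 0, 0], [0, 0, 0]],
    [[0, 0, -0.02], [0, 0, 0]],
    [[0, 0, -0.05], [0, 0, 0]],
    [[0, 0, -0.06], [0, 0, 0.06]],
    [[0, 0, -0.06], [0, 0, 0.14]],
    [[0, 0, 0], [0, 0, 0.14]],
    [[0, 0, 0], [0, 0, 0.14]],
    [[0, 0, 0], [0, 0, 0.14]],
  ],
  grip=0.6,
)

```text
time_s: 12.15
eef_pos: [482.3, -264.9, 151.5]
ee_rot: [0.0, -0.706, 0.708, 0.0]
force: [0.8, 0.1, 0.0]
grip_width: 0.401
```

```bash
python3 - <<'E'
from h import *
s=ctrl.sense();y=yaw_of(s['ee_rot']);p=s['eef_pos'];print(y,p,s['force'])
a=(*p,y);print(plan(lin(a,(482,143,90,-1.58),10)))
E
```

```text
-1.5731644077654026 [ 482.3417906  -264.89441418  151.5325088 ] [0.77843364 0.06145929 0.02980913]
[[[-0.0544, 0.0002, 0.0082], [0.0, 0.0, 0.001]], [[-0.0544, 0.0002, 0.0082], [0.0, 0.0, 0.001]], [[-0.0544, 0.0002, 0.0082], [0.0, 0.0, 0.001]], [[-0.0543, 0.0003, 0.0083], [0.0, 0.0, 0.0]], [[-0.0544, 0.0004, 0.0082], [0.0, 0.0, 0.001]], [[-0.0544, 0.0003, 0.0082], [0.0, 0.0, 0.001]], [[-0.0544, 0.0004, 0.0082], [0.0, 0.0, 0.001]], [[-0.0544, 0.0004, 0.0082], [0.0, 0.0, 0.001]], [[-0.0543, 0.0005, 0.0082], [0.0, 0.0, 0.001]], [[-0.0544, 0.0005, 0.0083], [0.0, 0.0, 0.001]]]
```

Call:
play_rows(
  steps=[
    [[-0.0453, 0, 0.0068], [0, 0, 0]],
    [[-0.0453, 0, 0.0068], [0, 0, 0]],
    [[-0.0453, 0, 0.0068], [0, 0, 0]],
    [[-0.0453, 0, 0.0068], [0, 0, 0]],
    [[-0.0453, 0, 0.0068], [0, 0, 0]],
    [[-0.0453, 0, 0.0068], [0, 0, 0]],
    [[-0.0453, 0, 0.0068], [0, 0, 0]],
    [[-0.0453, 0, 0.0068], [0, 0, 0]],
    [[-0.0453, 0, 0.0068], [0, 0, 0]],
    [[-0.0453, 0, 0.0068], [0, 0, 0]],
    [[-0.0453, 0.002, 0.0068], [0, 0, 0]],
    [[-0.0453, 0.002, 0.0068], [0, 0, 0.008]],
    [[0, 0, 0], [0, 0, 0]],
  ],
  grip=0.3,
)

```text
time_s: 13.45
eef_pos: [477.6, 145.6, 89.5]
ee_rot: [-0.0, -0.707, 0.707, 0.001]
force: [0.3, 0.0, -0.4]
grip_width: 0.702
```

```bash
python3 - <<'E'
from h import *
np.set_printoptions(precision=2,suppress=True)
s=ctrl.sense();print(s['eef_pos'],yaw_of(s['ee_rot']),s['grip_width'])
print(crop("side","pics/s11.png",(215,200),100,75,8))
print(crop("top","pics/t11.png",(290,232),90,70,8))
o=np.array((165,163));P=s['eef_pos'];c=lambda p:(proj("side",p)-o)*8+3.5
for z in(P[2],P[2]+30,P[2]+37): print(c([P[0],P[1]-35,z]),c([P[0],P[1]+35,z]))
print("exp ring",c([606,142,7.5]),c([481.5,143,8]))
E
```

```text
[477.55 145.57  89.47] -1.571356838316348 0.7019610808551363
(165, 162)
(245, 197)
[[335.56 245.54]] [[270.7  181.83]]
[[331.47 174.64]] [[266.16 112.98]]
[[330.51 157.9 ]] [[265.09  96.72]]
exp ring [[603.5  337.04]] [[325.33 396.83]]
```

View pics/s11.png

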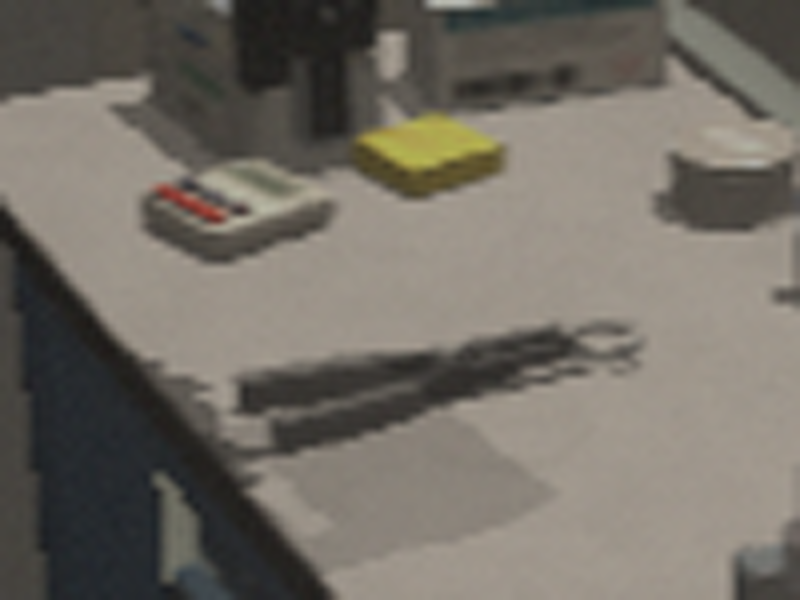

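View pics/t11.png

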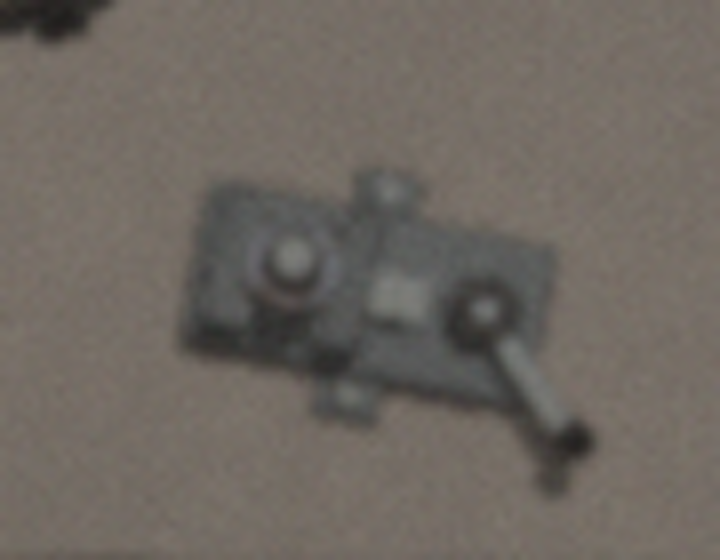

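```bash
python3 - <<'E'
from h import *
np.set_printoptions(precision=2,suppress=True)
f=lambda p,o:np.array([o[0]+(p[0]+.5)/8-.5,o[1]+(p[1]+.5)/8-.5])
o=(245,197)
k=back("top",f((575,437),o),60)[0];print("knob",k)
pv=back("top",f((486,309),o),46)[0];print("piv",pv)
for p in(pv,np.array([542.,-233.5,46])):
  d=k-p;print(np.arctan2(d[1],d[0])+.18+1.228+ .0)
print("shaft",back("top",f((293,257),o),104))
# pliers check
s=ctrl.sense();y=yaw_of(s['ee_rot']);print(plan([(482,143,25,-1.58),(482,143,-26,-1.58)]))
E
```

```text
knob [ 486.43 -272.23   60.  ]
piv [ 543.5  -233.89   46.  ]
-1.1421461496657648
-1.1249768560893305
shaft [[ 559.25 -147.72  104.  ]]
[[[-0.0002, -0.0047, 0.0867], [0.001, -0.0, 0.008]], [[-0.0001, 0.0, 0.068], [-0.0, -0.0, 0.0]]]
```

Call:
play_rows(
  steps=[
    [[0, -0.0047, 0.04], [0, 0, 0.008]],
    [[0, 0, 0.04], [0, 0, 0]],
    [[0, 0, 0.03], [0, 0, 0]],
    [[0, 0, 0.015], [0, 0, 0]],
    [[0, 0, 0], [0, 0, 0]],
  ],
)

```text
time_s: 14.05
eef_pos: [481.9, 141.7, -4.4]
ee_rot: [-0.001, -0.703, 0.711, 0.001]
force: [0.1, -0.3, 0.6]
grip_width: 0.701
```

```bash
python3 st.py; python3 - <<'E'
from h import *
print(crop("side","pics/s12.png",(215,200),90,70,8))
E
python3 st.py
```

```text
14.05 [481.91 141.69  -4.4 ] 0.7006098102438267 [0.01 0.02 0.03] toolF [ 0.32 -0.07 -0.58] -1.5827502656888455
(170, 165)
14.1 [482.68 141.86  -3.32] 0.6961798983818347 [ 0.01 -0.06 -0.01] toolF [ 0.11  0.13 -0.27] -1.582612601617565
```

View pics/s12.png

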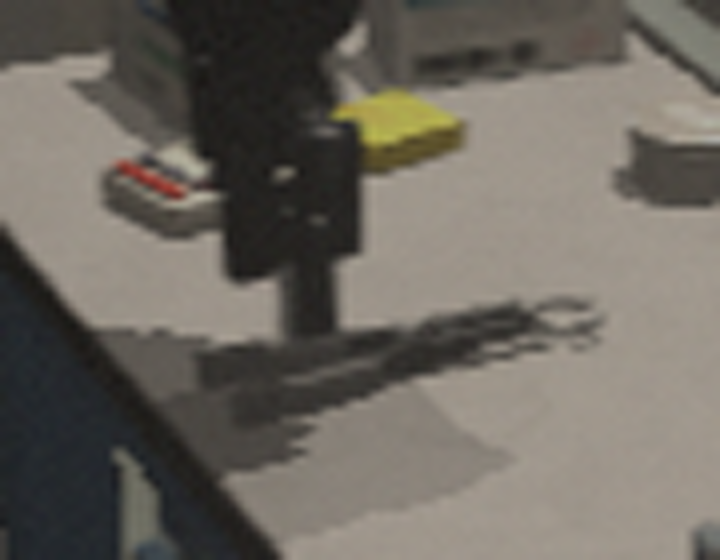

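```bash
python3 - <<'E'
from h import *
np.set_printoptions(precision=1,suppress=True)
c=lambda p:((proj("side",p)-[170,165])*8+3.5)[0]
for z in (20,30,40,50,60): print(z,c([482.5,108,z]),c([482.5,101,z]))
print(c([482,120,16]),c([482,165,16]),c([482,120,0]))
E
```

```text
20 [318.8 388.6] [325.5 395.7]
30 [317.6 366.1] [324.3 373.2]
40 [316.3 343.5] [323.  350.5]
50 [315.  320.8] [321.8 327.7]
60 [313.8 297.9] [320.5 304.7]
[306.8 385.7] [265.5 341.7] [308.8 421.1]
```

Call:
play_rows(
  steps=[
    [[0, 0, 0.02], [0, 0, 0]],
    [[0, 0, 0.013], [0, 0, 0]],
    [[0, 0, 0.006], [0, 0, 0]],
    [[0, 0, 0.003], [0, 0, 0]],
    [[0, 0, 0], [0, 0, 0]],
  ],
)

```text
time_s: 14.6
eef_pos: [482.6, 142.4, -34.9]
ee_rot: [0.0, -0.703, 0.711, -0.0]
force: [0.3, 0.6, 0.1]
grip_width: 0.703
```

```bash
python3 st.py; python3 - <<'E'
from h import *
print(crop("side","pics/s13.png",(215,200),90,70,8))
E
python3 st.py
```

```text
14.6 [482.59 142.4  -34.91] 0.7028255060737706 [ 0.02 -0.04 -0.03] toolF [-0.6  -0.25 -0.06] -1.5818496830389146
(170, 165)
14.65 [482.69 142.43 -34.78] 0.7003080264268672 [ 0.05 -0.01  0.02] toolF [ 0.98 -0.04  0.02] -1.581836753701512
```

View pics/s13.png

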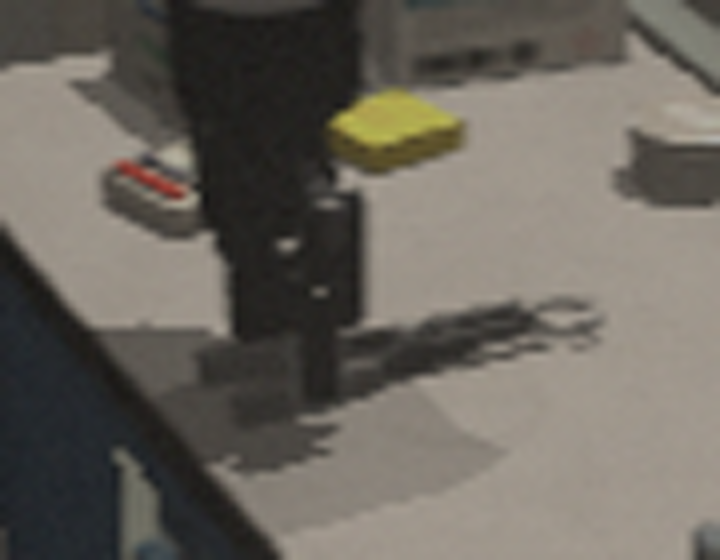

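Call:
play_rows(
  steps=[
    [[0, 0, 0], [0, 0, 0]],
    [[0, 0, 0.002], [0, 0, 0]],
    [[0, 0, 0.002], [0, 0, 0]],
    [[0, 0, 0], [0, 0, 0]],
  ],
  grip=0.4,
)

```text
time_s: 15.05
eef_pos: [482.3, 142.4, -38.3]
ee_rot: [-0.0, -0.703, 0.711, 0.0]
force: [0.7, 0.4, -0.6]
grip_width: 0.603
```

```bash
python3 st.py; python3 - <<'E'
from h import *
print(crop("side","pics/s14.png",(215,200),90,70,8))
E
python3 st.py
```

```text
15.05 [482.3  142.42 -38.31] 0.6027501247566502 [-0.01 -0.04 -0.04] toolF [-0.42 -0.69  0.61] -1.5818181180617554
(170, 165)
15.1 [482.33 142.41 -38.24] 0.6002704625921357 [0.   0.   0.01] toolF [ 0.32 -0.25  0.47] -1.5818531599409076
```

View pics/s14.png

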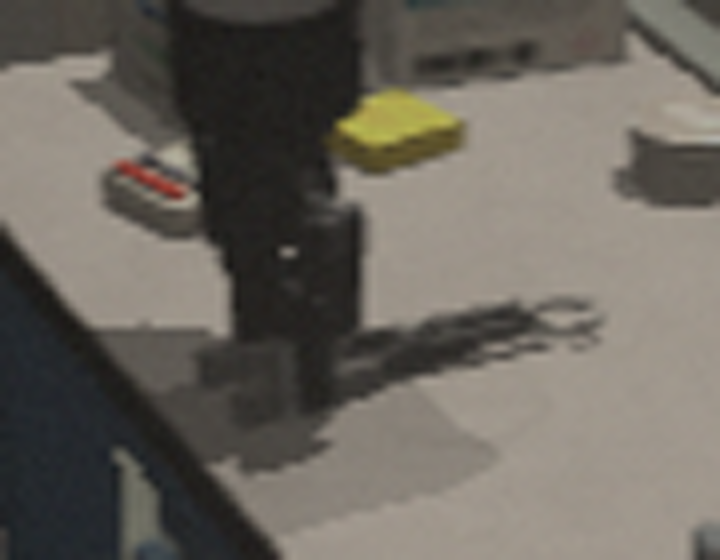

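Call:
play_rows(
  steps=[
    [[0, 0, 0.002], [0, 0, 0]],
    [[0, 0, 0.002], [0, 0, 0]],
    [[0, 0, 0], [0, 0, 0]],
  ],
)

```text
time_s: 15.4
eef_pos: [482.4, 142.4, -41.2]
ee_rot: [-0.0, -0.703, 0.711, 0.0]
force: [0.4, -0.2, -0.6]
grip_width: 0.598
```

Call:
play_rows(
  steps=[
    [[0, 0, 0], [0, 0, 0]],
    [[0, 0, 0], [0, 0, 0]],
    [[0, 0, 0], [0, 0, 0]],
    [[0, 0, 0], [0, 0, 0]],
    [[0, 0, 0], [0, 0, 0]],
  ],
  grip=1,
  squeeze=60,
)

```text
time_s: 15.9
eef_pos: [484.8, 142.6, -38.3]
ee_rot: [0.002, -0.703, 0.711, -0.002]
force: [-4.6, 0.1, 29.4]
grip_width: 0.342
```

```bash
python3 - <<'E'
from h import *
print(crop("side","pics/s15.png",(215,200),90,70,8))
E
python3 st.py
```

```text
(170, 165)
15.95 [484.83 142.59 -38.29] 0.34097337885137025 [-0.09  0.77  0.01] toolF [  0.72   3.21 -30.05] -1.581610555541009
```

View pics/s15.png

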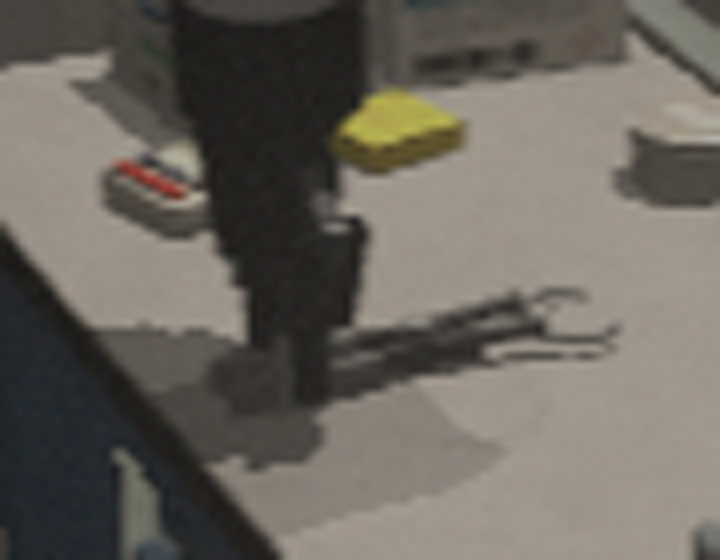

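Call:
play_rows(
  steps=[
    [[0, 0, -0.004], [0, 0, 0]],
    [[0, 0, -0.01], [0, 0, 0]],
    [[0, 0, -0.03], [0, 0, 0]],
    [[0, 0, -0.05], [0, 0, 0]],
    [[0, 0, -0.05], [0, 0, 0]],
    [[0, 0, -0.04], [0, 0, 0]],
    [[0, 0, 0], [0, 0, 0]],
  ],
)

```text
time_s: 16.65
eef_pos: [484.3, 142.6, 100.5]
ee_rot: [0.003, -0.703, 0.711, -0.002]
force: [-0.1, 0.4, -1.8]
grip_width: 0.334
```

```bash
python3 - <<'E'
from h import *
print(crop("side","pics/s16.png",(225,170),100,75,8))
s=ctrl.sense();y=yaw_of(s['ee_rot']);p=s['eef_pos'];print(p,y)
print(plan([(435,143,p[2],y),(435,-148,p[2],y)]))
E
python3 st.py
```

```text
(175, 132)
[482.97903779 142.49024709  98.10666312] -1.581713776122952
[[[0.0, 0.064, -0.0002], [-0.004, 0.0, -0.0]], [[0.388, -0.0043, -0.0], [0.0, 0.0, 0.0]]]
16.7 [482.98 142.49  98.11] 0.33261397201412696 [-0.04  0.1  -0.  ] toolF [-0.32  0.55  1.43] -1.581713776122952
```

View pics/s16.png

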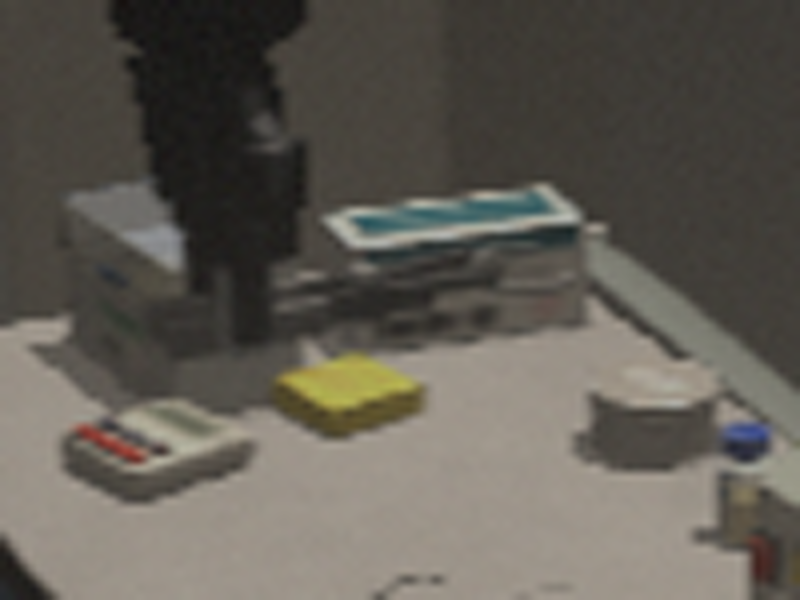

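Call:
play_rows(
  steps=[
    [[0, 0.032, 0], [0, 0, 0]],
    [[0, 0.032, 0], [0, 0, 0]],
    [[0.02, -0.0004, 0], [0, 0, 0]],
    [[0.04, -0.0004, 0], [0, 0, 0]],
    [[0.044, -0.0004, 0], [0, 0, 0]],
    [[0.044, -0.0004, 0], [0, 0, 0]],
    [[0.044, -0.0004, 0], [0, 0, 0]],
    [[0.044, -0.0004, 0], [0, 0, 0]],
    [[0.044, -0.0004, 0], [0, 0, 0]],
    [[0.044, -0.0004, 0], [0, 0, 0]],
    [[0.036, -0.0004, 0], [0, 0, 0]],
    [[0.028, -0.0004, 0], [0, 0, 0]],
    [[0, 0, 0], [0, 0, 0]],
    [[0, 0, 0], [0, 0, 0]],
  ],
)

```text
time_s: 18.1
eef_pos: [433.4, -147.5, 95.6]
ee_rot: [-0.0, -0.703, 0.711, 0.001]
force: [0.3, -0.3, -1.5]
grip_width: 0.336
```

```bash
python3 - <<'E'
from h import *
print(crop("side","pics/s17.png",(265,222),90,70,8))
print(crop("top","pics/t17.png",(280,238),90,70,8))
E
python3 st.py
```

```text
(220, 187)
(235, 203)
18.2 [ 433.77 -147.06   96.16] 0.33037580681864465 [ 0.    0.   -0.02] toolF [0.84 0.27 1.22] -1.5811224579568752
```

View pics/s17.png

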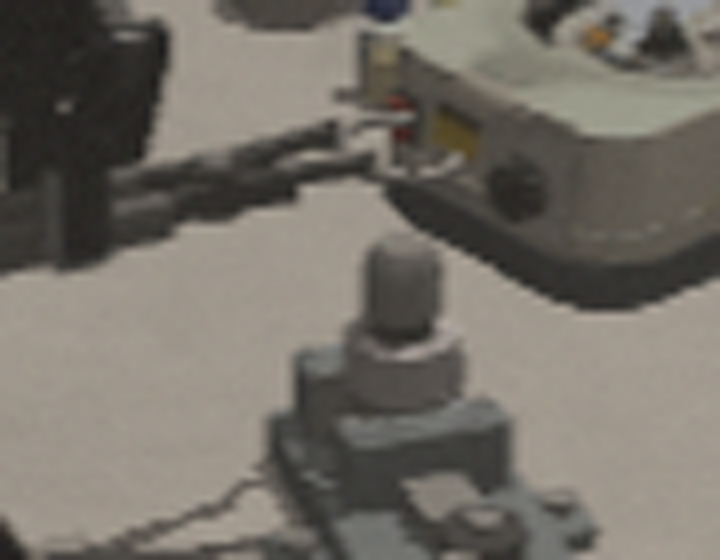

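View pics/t17.png

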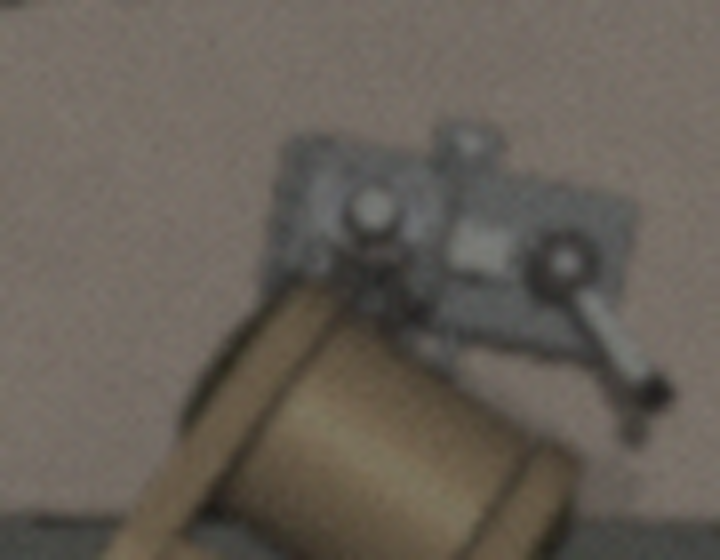

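```bash
python3 - <<'E'
from h import *
np.set_printoptions(precision=1,suppress=True)
oS=(220,187);oT=(235,203)
f=lambda p,o:np.array([o[0]+(p[0]+.5)/8-.5,o[1]+(p[1]+.5)/8-.5])
for z in(136,141,146): print("ring side",z,back("side",f((405,143),oS),z))
print("ring top",back("top",f((375,212),oT),141))
print("shaft top",tri({"side":f((403,240),oS),"top":f((374,209),oT)}),back("side",f((403,240),oS),104),back("top",f((374,209),oT),104))
print("groove/collar side: collar ellipse centre z70",back("side",f((405,338),oS),70))
im=cams.capture("top")[:,:,::-1]; a=im[210:245,262:302]
a=cv2.normalize(a,None,0,255,cv2.NORM_MINMAX)
cv2.imwrite("pics/t18.png",cv2.resize(a,None,fx=18,fy=16,interpolation=cv2.INTER_CUBIC))
im=cams.capture("side")[:,:,::-1]; a=im[193:243,250:295]
a=cv2.normalize(a,None,0,255,cv2.NORM_MINMAX)
cv2.imwrite("pics/s18.png",cv2.resize(a,None,fx=12,fy=12,interpolation=cv2.INTER_CUBIC))
for n in("side","top"):
  for t in("ring_center","shaft_top","groove","pliers_grip"): print(n,t,[(d['p'],d['pixel'])for d in cams.tip_of(n,t)[:2]])
E
python3 st.py
```

```text
ring side 136 [[ 568.  -134.8  136. ]]
ring side 141 [[ 563.  -143.8  141. ]]
ring side 146 [[ 558.  -152.9  146. ]]
ring top [[ 553.9 -148.3  141. ]]
shaft top [ 559.5 -148.4  106.8] [[ 562.7 -143.8  104. ]] [[ 559.3 -148.2  104. ]]
groove/collar side: collar ellipse centre z70 [[ 559.7 -151.4   70. ]]
side ring_center [(0.58, [270.9, 206.9])]
side shaft_top [(0.76, [269.5, 215.3])]
side groove [(0.52, [270.5, 225.4])]
side pliers_grip [(0.9, [225.1, 214.4])]
top ring_center [(0.52, [280.7, 228.1])]
top shaft_top [(0.49, [281.9, 232.6])]
top groove [(0.62, [277.2, 228.4])]
top pliers_grip []
18.7 [ 434.21 -147.99   96.86] 0.33241960873857934 [-0.03  0.04  0.03] toolF [0.26 0.57 1.24] -1.5816972751782836
```

View pics/t18.png

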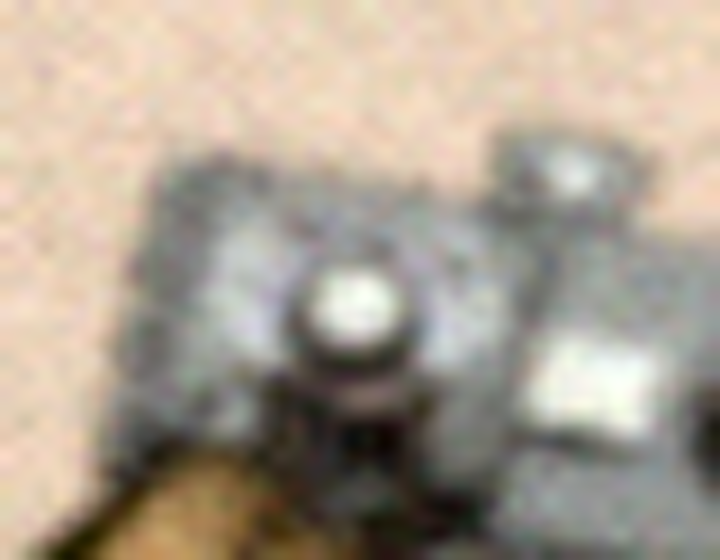

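View pics/s18.png

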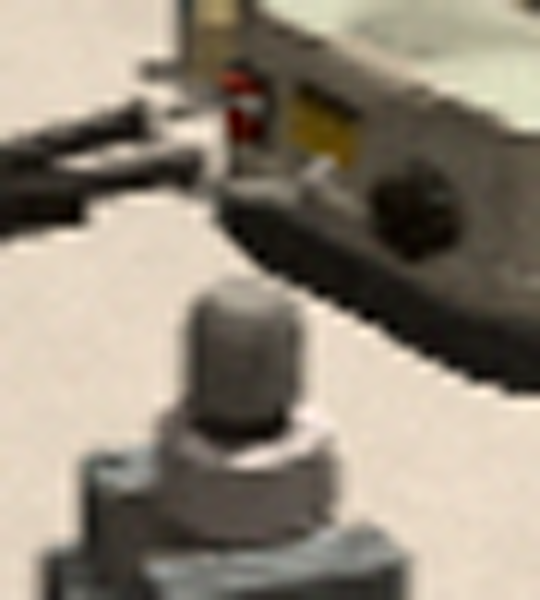

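Call:
play_rows(
  steps=[
    [[0, 0, 0.012], [0, 0, 0]],
    [[0, 0, 0.012], [0, 0, 0]],
    [[0, 0, 0.009], [0, 0, 0]],
    [[0, 0, 0.002], [0, 0, 0]],
    [[0, 0, 0], [0, 0, 0]],
    [[0, 0, 0], [0, 0, 0]],
  ],
)

```text
time_s: 19.3
eef_pos: [434.3, -148.2, 70.8]
ee_rot: [0.0, -0.703, 0.711, -0.0]
force: [0.5, -0.1, -2.0]
grip_width: 0.332
```

```bash
cat > look.py <<'E'
from h import *
import sys
tag=sys.argv[1]
T=np.mean([cams.capture("top").astype(float) for _ in range(8)],0)[:,:,::-1]
S=np.mean([cams.capture("side").astype(float) for _ in range(6)],0)[:,:,::-1]
np.save(f"{tag}_T.npy",T);np.save(f"{tag}_S.npy",S)
def out(I,x0,x1,y0,y1,s,fn):
    a=I[y0:y1,x0:x1]; a=(a-a.min())/(np.percentile(a,99.5)-a.min())*255
    cv2.imwrite(fn,cv2.resize(np.clip(a,0,255).astype(np.uint8),None,fx=s,fy=s,interpolation=cv2.INTER_CUBIC))
out(T,262,302,212,244,18,f"pics/{tag}T.png"); out(S,248,293,198,243,13,f"pics/{tag}S.png")
E
python3 look.py a; python3 st.py
```

```text
20.0 [ 434.23 -148.08   70.61] 0.331668057245359 [ 0.05  0.07 -0.  ] toolF [-0.43 -0.81  1.12] -1.581845840344875
```

View pics/aT.png

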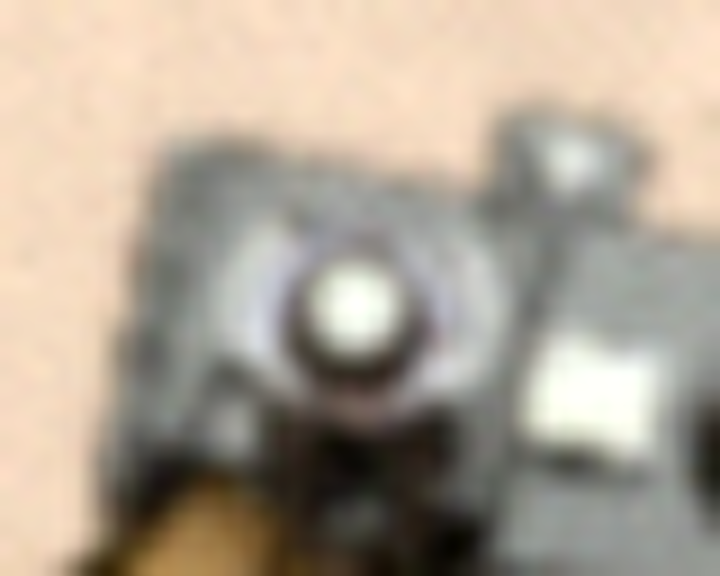

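View pics/aS.png

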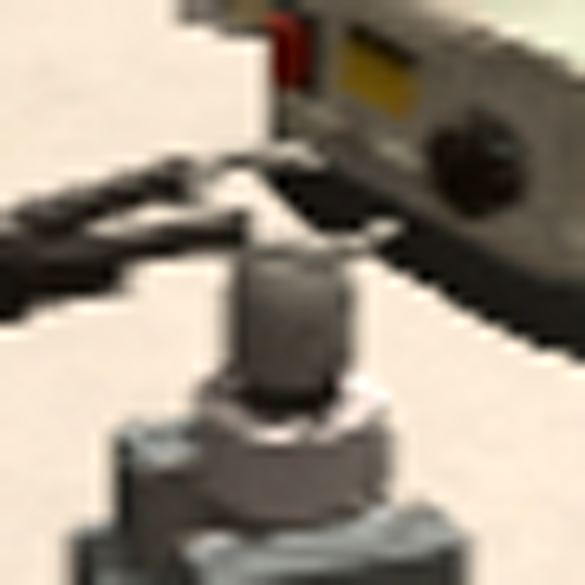

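```bash
cat > ov.py <<'E'
from h import *
import sys
np.set_printoptions(precision=1,suppress=True)
tag=sys.argv[1]; c=np.array(list(map(float,sys.argv[2:5]))); sh=np.array(list(map(float,sys.argv[5:7]))); zb=float(sys.argv[7]) if len(sys.argv)>7 else 20
yaw=-0.011
def ring(c,r):
    out=[]
    for sg in(1,-1):
        t=np.linspace(0,np.pi,25)*sg
        p=np.c_[r*np.cos(t),r*np.sin(t)+8*sg]
        out.append(np.c_[c[0]+np.cos(yaw)*p[:,0]-np.sin(yaw)*p[:,1],c[1]+np.sin(yaw)*p[:,0]+np.cos(yaw)*p[:,1],np.full(25,c[2])])
    return out
def circ(r,z):
    t=np.linspace(0,2*np.pi,40);return np.c_[sh[0]+r*np.cos(t),sh[1]+r*np.sin(t),np.full(40,z)]
for n,o,s,k in(("top",(262,212),18,"T"),("side",(248,198),13,"S")):
    a=cv2.imread(f"pics/{tag}{k}.png")
    P=lambda p:(((proj(n,p)-np.array(o)+.5)*s-.5)*8).astype(np.int32)
    for r in (13,17):
        for h in ring(c,r): cv2.polylines(a,[P(h).reshape(-1,1,2)],False,(0,0,255),1,cv2.LINE_AA,3)
    for r,z in((9,104),(14,96),(20,70)): cv2.polylines(a,[P(circ(r,z)).reshape(-1,1,2)],True,(0,160,0),1,cv2.LINE_AA,3)
    cv2.imwrite(f"pics/{tag}{k}o.png",a)
E
python3 ov.py a 558.5 -148.3 116.4 559.3 -148.4
```

```text
(no output)
```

View pics/aTo.png

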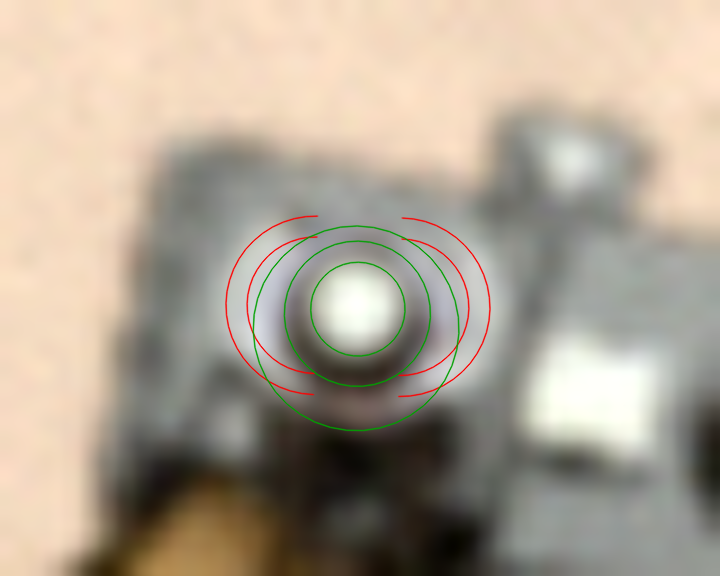

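View pics/aSo.png

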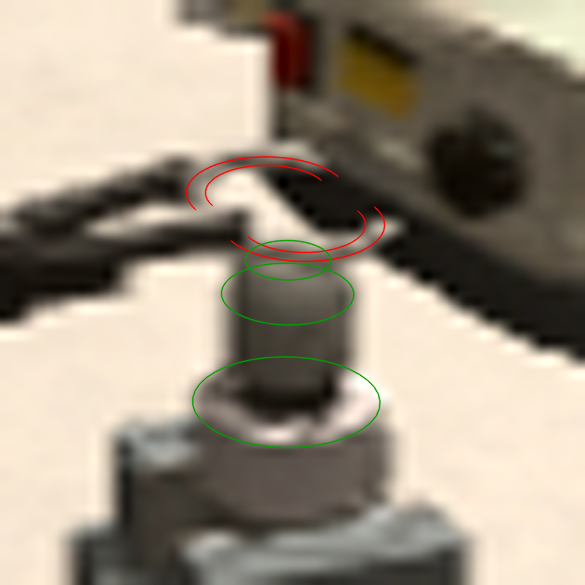

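```bash
cat > fitring.py <<'E'
from h import *
import sys
from scipy.optimize import minimize
from scipy.ndimage import map_coordinates
np.set_printoptions(precision=2,suppress=True)
tag=sys.argv[1];z=float(sys.argv[2]);sh0=np.array([559.3,-148.4]);yaw=-.011
G={n:np.load(f"{tag}_{k}.npy").mean(2) for n,k in(("top","T"),("side","S"))}
def smp(n,p): 
    uv=proj(n,p); return map_coordinates(G[n],[uv[:,1],uv[:,0]],order=1)
t=np.linspace(.25,np.pi-.25,30)
def half(c,r,sg):
    p=np.c_[r*np.cos(t),sg*(r*np.sin(t)+8)];ca,sa=np.cos(yaw),np.sin(yaw)
    return np.c_[c[0]+ca*p[:,0]-sa*p[:,1],c[1]+sa*p[:,0]+ca*p[:,1],np.full(len(t),z)]
# top: bright band vs outside & inside
for r in (14,15,16,17):
  best=[]
  for dx in np.arange(-5,5.1,.5):
    for dy in np.arange(-5,5.1,.5):
      c=sh0+[dx,dy]
      v=sum(smp("top",half(c,r,s)).mean()-.5*smp("top",half(c,r+5,s)).mean()-.5*smp("top",half(c,r-5,s)).mean() for s in(1,-1))
      best.append((v,dx,dy))
  best.sort(reverse=True);print(r,[tuple(np.round(b,2)) for b in best[:4]])
# shaft top spot
g=G["top"][218:240,270:292];w=np.clip(g-np.percentile(g,93),0,None);yy,xx=np.mgrid[218:240,270:292]
u=(w*xx).sum()/w.sum(),(w*yy).sum()/w.sum();print("spot",u,back("top",u,104))
E
python3 fitring.py a 116.4
```

```text
14 [(np.float64(19.37), np.float64(-2.5), np.float64(-2.0)), (np.float64(19.37), np.float64(-2.5), np.float64(-2.5)), (np.float64(19.33), np.float64(-3.0), np.float64(-2.5)), (np.float64(19.28), np.float64(-3.0), np.float64(-2.0))]Traceback (most recent call last):
  File "fitring.py", line 20, in <module>
    v=sum(smp("top",half(c,r,s)).mean()-.5*smp("top",half(c,r+5,s)).mean()-.5*smp("top",half(c,r-5,s)).mean() for s in(1,-1))
  File "fitring.py", line 20, in <genexpr>
    v=sum(smp("top",half(c,r,s)).mean()-.5*smp("top",half(c,r+5,s)).mean()-.5*smp("top",half(c,r-5,s)).mean() for s in(1,-1))
                                           ~~~^^^^^^^^^^^^^^^^^^^^^
  File "fitring.py", line 9, in smp
    uv=proj(n,p); return map_coordinates(G[n],[uv[:,1],uv[:,0]],order=1)
  File "h.py", line 8, in proj
    i,Rm,t=cam(n); p=(np.atleast_2d(P)-t)@Rm
           ~~~^^^
  File "h.py", line 6, in cam
    i=cams.camera_info(n); return i,q2R(i['attitude']),np.array(i['xyz'])
ValueError: time passes only in moves, steps and waits
```

```bash
sed -i 's/^def cam(n):/import functools\n@functools.lru_cache(None)\ndef cam(n):/' h.py; python3 fitring.py a 116.4
```

```text
14 [(np.float64(19.37), np.float64(-2.5), np.float64(-2.0)), (np.float64(19.37), np.float64(-2.5), np.float64(-2.5)), (np.float64(19.33), np.float64(-3.0), np.float64(-2.5)), (np.float64(19.28), np.float64(-3.0), np.float64(-2.0))]
15 [(np.float64(17.96), np.float64(-1.5), np.float64(-2.0)), (np.float64(17.88), np.float64(-2.0), np.float64(-2.5)), (np.float64(17.87), np.float64(-1.5), np.float64(-2.5)), (np.float64(17.85), np.float64(-2.0), np.float64(-2.0))]
16 [(np.float64(15.74), np.float64(-0.5), np.float64(-1.5)), (np.float64(15.72), np.float64(-0.5), np.float64(-2.0)), (np.float64(15.69), np.float64(0.0), np.float64(-1.5)), (np.float64(15.63), np.float64(-1.0), np.float64(-2.0))]
17 [(np.float64(12.89), np.float64(1.0), np.float64(-1.0)), (np.float64(12.89), np.float64(0.5), np.float64(-1.0)), (np.float64(12.72), np.float64(1.5), np.float64(-1.0)), (np.float64(12.72), np.float64(1.0), np.float64(-0.5))]
spot (np.float64(281.9932810356351), np.float64(225.04150983220177)) [[ 571.88 -150.36  104.  ]]
```

Call:
play_rows(
  steps=[
    [[-0.002, -0.002, 0], [0, 0, 0]],
    [[0, 0, 0.006], [0, 0, 0]],
    [[0, 0, 0.006], [0, 0, 0]],
    [[0, 0, 0], [0, 0, 0]],
    [[0, 0, 0], [0, 0, 0]],
  ],
)

```text
time_s: 20.5
eef_pos: [435.6, -146.5, 61.4]
ee_rot: [-0.0, -0.703, 0.711, 0.0]
force: [-0.8, 0.1, -1.1]
grip_width: 0.332
```

```bash
python3 look.py b; python3 st.py; python3 fitring.py b 107; python3 ov.py b 559.3 -148.4 107.5 559.3 -148.4
```

```text
21.2 [ 435.72 -146.6    61.61] 0.3314886360388355 [-0.02  0.03 -0.02] toolF [0.56 0.14 0.41] -1.5818499365442271
14 [(np.float64(13.93), np.float64(-0.5), np.float64(-1.0)), (np.float64(13.93), np.float64(-1.0), np.float64(-1.0)), (np.float64(13.9), np.float64(-0.5), np.float64(-0.5)), (np.float64(13.84), np.float64(-1.0), np.float64(-0.5))]
15 [(np.float64(12.98), np.float64(1.5), np.float64(0.5)), (np.float64(12.92), np.float64(1.5), np.float64(0.0)), (np.float64(12.91), np.float64(1.0), np.float64(0.5)), (np.float64(12.87), np.float64(1.0), np.float64(0.0))]
16 [(np.float64(12.75), np.float64(2.5), np.float64(1.0)), (np.float64(12.69), np.float64(2.0), np.float64(1.0)), (np.float64(12.68), np.float64(2.5), np.float64(0.5)), (np.float64(12.57), np.float64(2.0), np.float64(0.5))]
17 [(np.float64(11.37), np.float64(3.5), np.float64(0.5)), (np.float64(11.36), np.float64(3.0), np.float64(0.5)), (np.float64(11.34), np.float64(3.0), np.float64(1.0)), (np.float64(11.27), np.float64(3.5), np.float64(1.0))]
spot (np.float64(281.87958070564173), np.float64(224.66234873018578)) [[ 573.19 -149.96  104.  ]]
```

View pics/bTo.png

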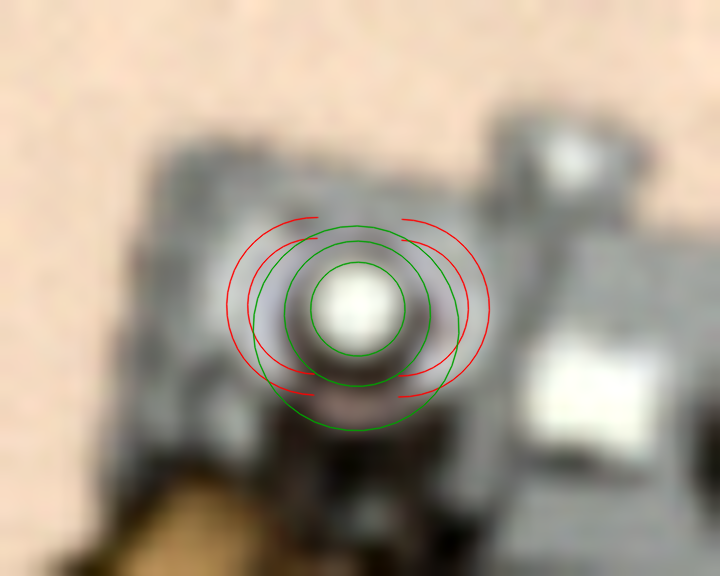

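View pics/bSo.png

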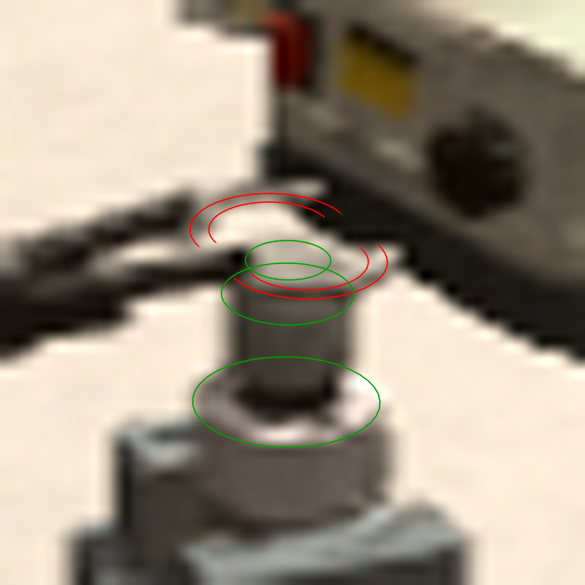

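View pics/bS.png

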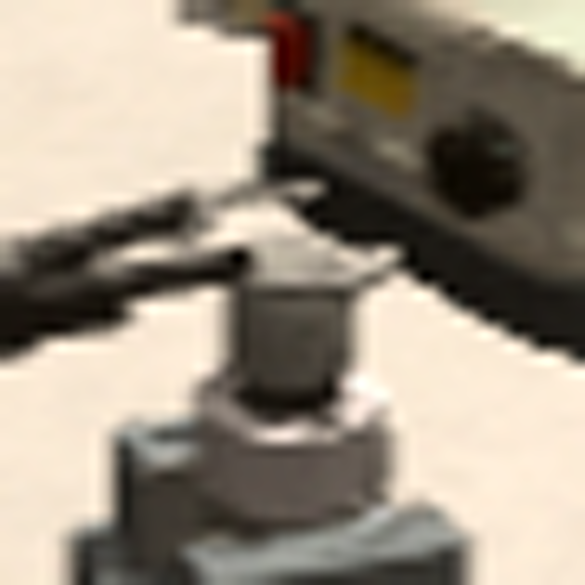

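Call:
play_rows(
  steps=[
    [[0, 0, 0.005], [0, 0, 0]],
    [[0, 0, 0.005], [0, 0, 0]],
    [[0, 0, 0.004], [0, 0, 0]],
    [[0, 0, 0], [0, 0, 0]],
  ],
)

```text
time_s: 21.6
eef_pos: [435.4, -146.4, 50.5]
ee_rot: [-0.0, -0.703, 0.711, 0.001]
force: [0.0, 0.8, -1.4]
grip_width: 0.334
```

```bash
python3 look.py c; python3 st.py; python3 ov.py c 559.3 -148.4 97 559.3 -148.4
```

```text
22.3 [ 435.72 -146.61   51.1 ] 0.3311812979372766 [0.03 0.04 0.01] toolF [0.42 0.25 2.01] -1.5818710592504353
```

View pics/cT.png

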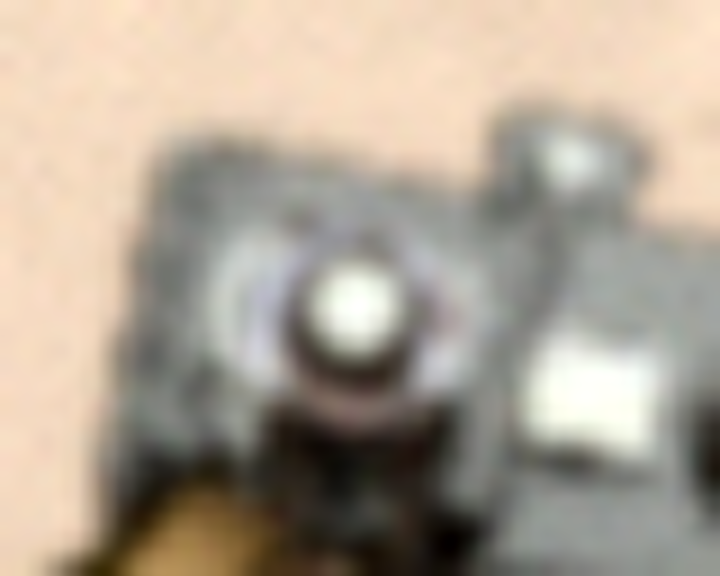

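View pics/cS.png

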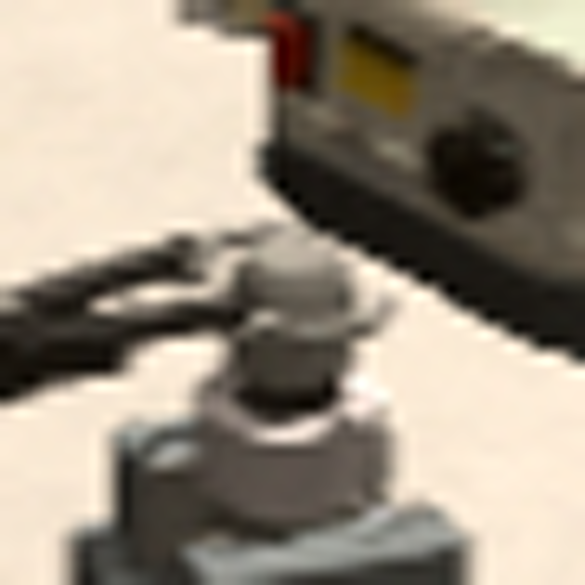

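Call:
play_rows(
  steps=[
    [[0, 0, 0.004], [0, 0, 0]],
    [[0, 0, 0.004], [0, 0, 0]],
    [[0, 0, 0.004], [0, 0, 0]],
    [[0, 0, 0.003], [0, 0, 0]],
    [[0, 0, 0], [0, 0, 0]],
  ],
)

```text
time_s: 22.8
eef_pos: [435.5, -146.5, 39.5]
ee_rot: [-0.0, -0.703, 0.711, 0.0]
force: [-0.8, 0.4, -0.9]
grip_width: 0.332
```

```bash
python3 look.py d; python3 st.py; python3 ov.py d 559.3 -148.4 85.5 559.3 -148.4
```

```text
23.5 [ 435.73 -146.6    39.87] 0.3320054177018609 [0.   0.07 0.05] toolF [0.41 0.52 2.17] -1.5818703545908095
```

View pics/dS.png

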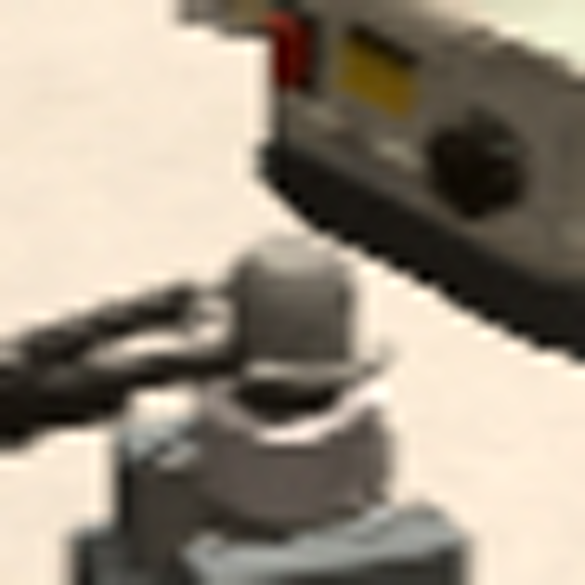

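View pics/dSo.png

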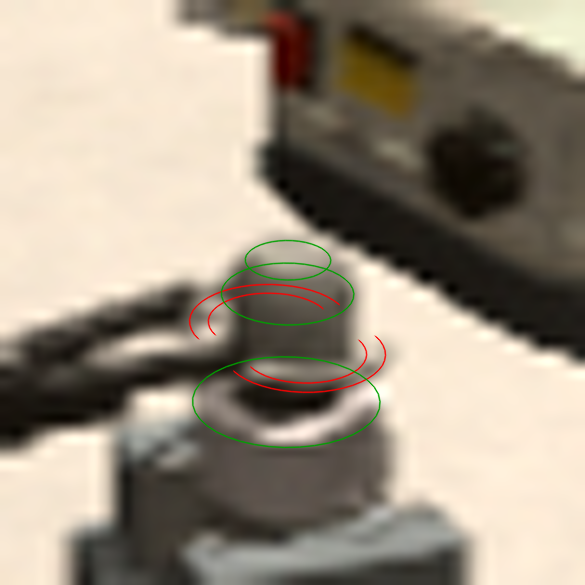

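Call:
play_rows(
  steps=[
    [[0, 0, 0.004], [0, 0, 0]],
    [[0, 0, 0.004], [0, 0, 0]],
    [[0, 0, 0.004], [0, 0, 0]],
    [[0, 0, 0.003], [0, 0, 0]],
    [[0, 0, 0], [0, 0, 0]],
  ],
)

```text
time_s: 24.0
eef_pos: [435.5, -146.5, 28.2]
ee_rot: [-0.0, -0.703, 0.711, 0.0]
force: [0.4, 0.5, -1.0]
grip_width: 0.333
```

```bash
python3 look.py e; python3 st.py; python3 ov.py e 559.3 -148.4 74.4 559.3 -148.4
```

```text
24.7 [ 435.69 -146.58   28.58] 0.3325982982009368 [-0.01  0.06  0.  ] toolF [ 0.16 -0.2   1.49] -1.5818498467716184
```

View pics/eS.png

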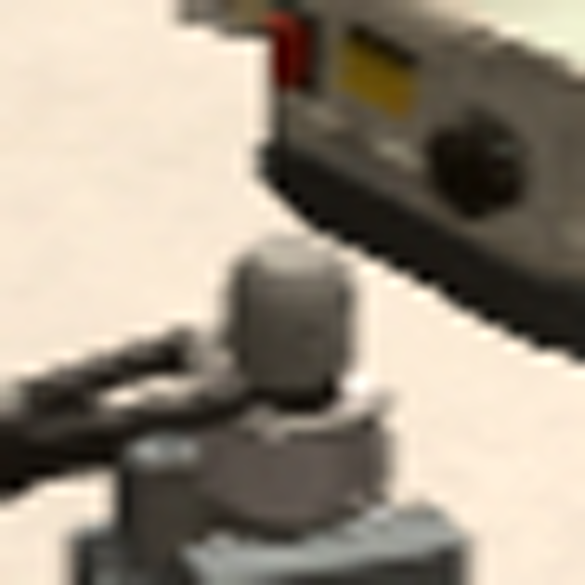

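View pics/eSo.png

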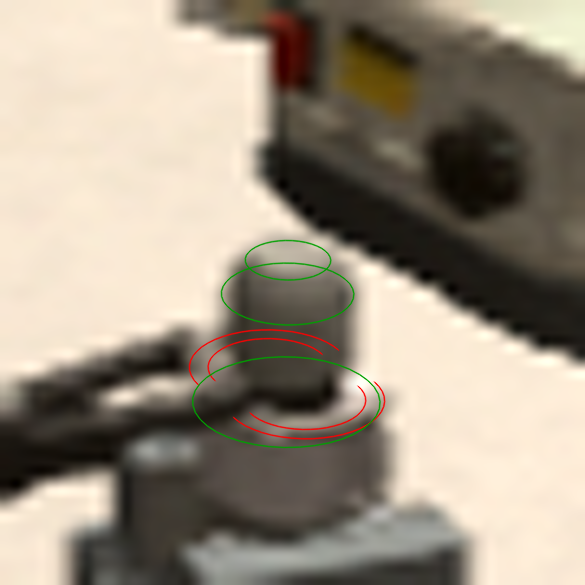

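View pics/eTo.png

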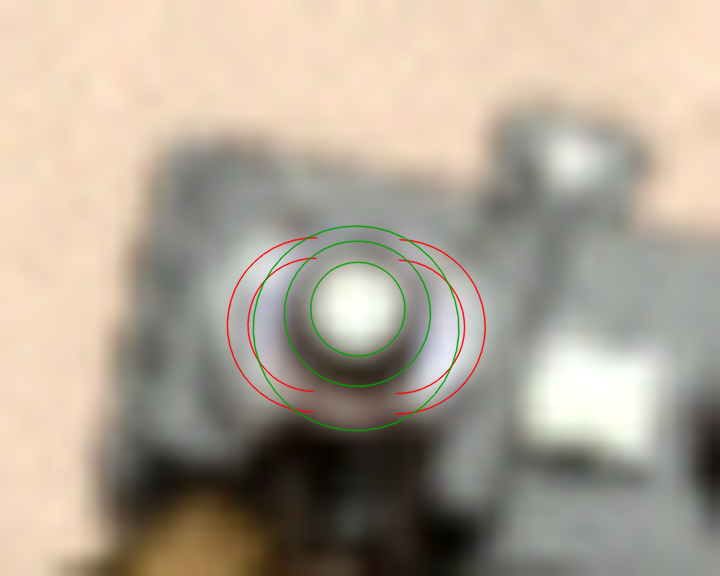

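View pics/eT.png

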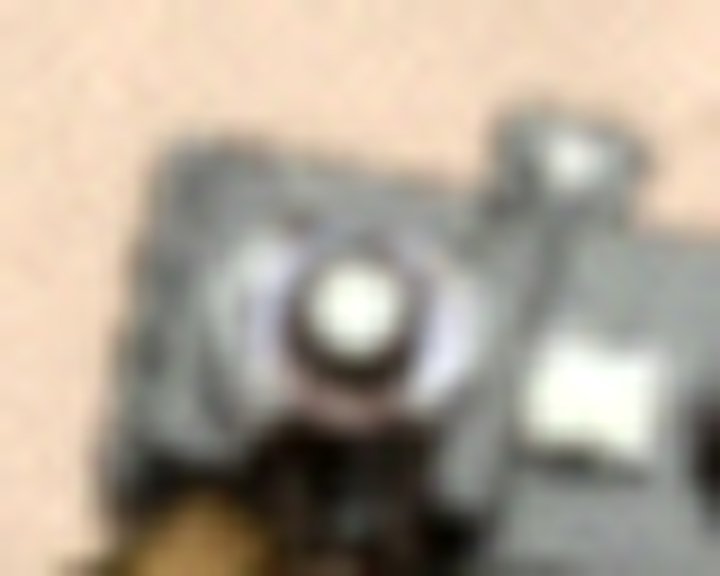

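```bash
python3 st.py; python3 - <<'E'
from rig import ctrl
print(ctrl.finish_job())
E
```

```text
24.7 [ 435.69 -146.58   28.58] 0.3325982982009368 [-0.01  0.06  0.  ] toolF [ 0.16 -0.2   1.49] -1.5818498467716184
the job is handed in; nothing more can be done
None
```

I handed the job in at 24.7 s with the vise closed on the stub and the squeezed-open ring held in the air at the groove. No verdict came back.

**What I did**
- **Vise:** I gripped the lever knob and swung it round until it stiffened. The push on it was about 19 to 24 N and was held for roughly 1 s. After I let go, pictures showed the lever still closed and the shaft about 4 mm towards the fixed jaw.
- **Pliers:** I gripped the handles at 60 N, which opened the ring fully by eye, lifted the pliers and held the ring above the shaft top. I then lowered it in small steps to the groove.

**Last checks**
- **Force:** only about 1.5 N downward, which is the weight of the pliers, so there was no sign of the ring touching the stub.
- **Ring height:** my estimate is about 74.4 mm, with the groove at 74 mm.
- **Ring position:** overlays in both cameras put it within about 1 to 1.5 mm of the shaft axis, with perhaps 1 mm of that towards +y. I left that uncorrected because it is inside the tolerance.

**What disagreed**
- **Finger height:** the fingertips sat about 37 to 38 mm higher than the reported TCP height. Because of this, the first attempt to close on the knob missed it from above. I corrected for the offset using the pictures and, later, contact with the bench.
- **Bench contact:** closing on the handles pressed the fingertips on the bench with about 30 N for a moment. I lifted off right after.
- **Lever angle:** pictures gave about 1.13 rad, against the 1.22 rad it should settle at. I put this down to pixel error.
- **Clamp force:** I could not measure it directly. I judged it only from the push at the knob and how stiff the lever was.
- **Bystanders:** I did not re-measure them. The arm kept clear of them and no picture showed them moved.

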